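# Set the dust extractor's damper ring to its mark and start it

## Robot

A 7-joint arm with a two-finger parallel gripper is mounted at the origin on a cart in front of the work surface, level with it; the furniture and walls round the work are solid. World frame = base frame: x ahead of the robot, y to its left, z up, the work surface at z = 0. Lengths are in m, angles in rad, forces in N, time in s.
With the tool pointing down it reaches from about 0.4 to 0.875 m from the base axis. Payload 6.5 kg.
Tool frame: the origin (TCP) lies midway between the tips of the shut fingers; the grasp point (between the pads) lies 19 mm behind it (r.grasp_offset is the y of the grasp point in the tool frame, in m); y points along the fingers, x is the direction in which the jaws open and shut, and the axes are right-handed (so a half turn about y gives the same grasp; the last joint's range is limited). The gripper opens to 85 mm and grips with 20 to 120 N. Pads are 22 mm wide; open, the fingers measure 114 mm over their backs; the gripper's body (76 mm by 85 mm) begins 54 mm behind the grasp point. The pads swing forward as they close: fully open they stand 13 mm farther back than shut.
Start: joints at [1.22, 0.536, -0.004, 1.538, 0.003, 1.067, -0.071], TCP at [0.183, -0.624, 0.231] pointing down, gripper open.
Joint ranges: [-2.7, 2.7], [-0.37, 2.16], [-1.27, 1.26], [0.24, 2.4], [-1.31, 4.45], [0.19, 1.91], [-2.76, 2.76]. Speed limits (rad/s): [2.39, 2.39, 3.14, 3.14, 3.14, 3.14, 3.14].

## Interface

Orientations are given as a rotation vector (axis times angle).
In Python, from workcell import r, viewer gives the robot as it stands.
- The arm moves only by the tool step_arm, never from a script. Its argument "steps" is a list of rows, each an object with "fingers": the finger opening in m, from 0 to 0.0854; "translation": the shift along the world's x, y, z in m, a list of three; "turn": the turn, a rotation vector about the world's x, y, z in rad, a list of three. In form: [{"fingers": fingers, "translation": [x, y, z], "turn": [rx, ry, rz]}, ...]. A call has exactly 10 rows; each row is the pose to reach, as a shift and turn from the pose commanded when the call began; what a row does not reach only later rows make up. A row lasts 1/10 s, in which the tool goes at most 50 mm and 8.59 degrees, less where a joint would pass 70% of its speed; a pose out of reach is approached as far as the arm can. A call with a gripper value outside its range is refused whole. The fingers move at their own pace and stop on an object; the grip force is fixed at half the most. Time passes only in rows, so rows that repeat a pose let the fingers close, or fill a call up. It gives the time, the measured TCP pose, the force and the opening at its end, in the units of the state.
- r.state(): the state, without advancing time (a new reading comes with each control period).
- viewer.get_image(name): name is "scene" or "top" or "wrist"; returns a dict with "img" (384x512x3 uint8, red, green, blue), "range_z" (384x512 float32, m along the optical axis (not along the pixel's ray), 0 where there is no reading), "camera_matrix" (3x3 intrinsics, pixels), "distortion" ([k1, k2, p1, p2, k3] as OpenCV has them; the pictures are not rectified), "rvec" (rotation vector, rad) and "tvec" (3), from world to camera coordinates, as OpenCV has them. Camera axes: x right, y down, z forward; pixel columns grow to the right and rows downward; lengths in m; the calibration is good to about 2 mm. A picture is of the moment at which its call begins.
- r.sign_off(): hands the job in, once; it reports no verdict.
The state is a dict: "time_s": time; "joint_positions": joint angles; "qd": joint speeds; "tau": joint torques, N m; "ee_pos": TCP position; "tool_rot": TCP orientation; "wrist_force": force on the tool from outside, world axes, zero at the start; "wrist_torque": the same for the moment, N m; "opening": finger opening in m.
Only numpy, scipy, OpenCV 4.12 (cv2) and the standard library are available. Lean on these libraries where they do the work, as an engineer would, in place of code of your own. Each camera call takes 0.05 s, during which the arm holds its last target.

## Task

Set the suction of the small grey dust extractor: with closed fingers, push the upright yellow tab of its damper ring round the dial until the white pointer points at the middle of the red mark, without gripping the tab. Then press the green button fully in to start the extractor, let it go and come clear. Leave the red mark, the eraser on the housing and the things around it where they are.

Things in the scene. Friction and masses are not known exactly. Their poses are not given: they have to be found in the camera images.
- extractor: Grey dust extractor housing, fixed, 200 x 243 x 60 mm. Origin at worktop height under the damper ring's vertical axis; z up, -x its front (towards the robot). The housing spans x -125 to +75, y -135 to +108 mm in this frame; deck 60 mm, damper ring (122 mm across) up to 75 mm above the worktop. A 40 mm hose spigot sticks out 22 mm at +y.
- damper (a joint): Damper ring angle, rad, 0 to 1.75, growing counter-clockwise seen from above. At 0 tab and pointer lie 130 degrees counter-clockwise from the housing's +x axis (front left as the robot sees it); growing, they travel along the front to the right. Starts at 0.03 to 0.35. Stiff (2 N at the tab), stays where left. On the mark when equal to rider.
- tab_top (a point): Top centre of the yellow upright tab on the ring's arm, 80 mm from the axis, 118 mm above the worktop. The tab is 26 mm long radially, 14 mm thick along its travel, and stands from 72 to 118 mm above the worktop; the dark steel arm below it is 20 mm wide and reaches 94 mm from the axis. Frame: x radially outwards, y along growing travel, z up.
- pointer_tip (a point): Tip of the thin white pointer on the damper ring's arm, 108 mm from the axis, 68 mm above the worktop.
- rider (a joint): Angle of the red mark in rad, same zero and direction as damper; set for this job between 0.85 and 1.5 and stiff. Not to be moved.
- mark (a point): Middle line of the red mark on the black dial, at the pointer tip's radius (108 mm from the axis) and height. The mark is a low red slider 13 mm wide (along the dial), 22 mm radially, from 104 to 126 mm from the axis, its top 69 mm above the worktop.
- start (a joint): Travel of the green start button in m: 0 = out, 0.006 = fully in. It springs back when let go; fully in takes 5 N.
- start_top (a point): Centre of the top of the green round push button, 30 mm across, on the housing's right side, 105 mm from the ring's axis, 82 mm above the worktop; pressed straight down by 6 mm. A tall parts cabinet with an open drawer stands close behind the button: keep the long side of a wide gripper along its front (world y).
- eraser: Blue and white eraser 23 x 44 x 12 mm lying loose on the rear left of the housing's deck. Origin at the centre of its underside.
- sanding_block: Wooden sanding block 40 x 90 x 31 mm, loose on the worktop right behind the extractor. Origin at the centre of its underside.
- masking_tape: Roll of masking tape 91 mm across, 19 mm high, lying loose on the worktop behind the wooden glue fixture, right of the extractor. Origin at the centre of its underside.

How it is judged:
By the outcome, as a careful person would: the job done as asked, in the order asked, and still so for the second after the job is handed in, with the robot touching nothing.
It also fails if it takes over 50 s, if anything falls off the work surface, if the arm or the gripper's body presses on something with over 40 N, if the wrist force passes 120 N, or if a joint passes its speed limit or range.

## Working session

There is one attempt and no reset: what is moved stays moved. The work goes in short steps, Python scripts to look and compute and a tool call to move; the robot and the scene stay as the last step left them, time stands still between calls to the robot, and variables do not carry over. Pictures are saved under pics/ and viewed, and the job is handed in when it is done.

Besides the shell and the picture viewer there is one more tool, called after "Emit:" by a JSON object that holds its "api" and its "payload", one argument or row to a line. step_arm: Moves the arm, as the interface text tells. Its arguments: {"type":"object","properties":{"steps":{"type":"array","items":{"type":"object","properties":{"fingers":{"type":"number"},"translation":{"type":"array","items":{"type":"number"}},"turn":{"type":"array","items":{"type":"number"}}}}}},"required":["steps"]}

```bash
mkdir -p pics; ls; cat > h.py <<'E'
import numpy as np, cv2
from workcell import r, viewer
def snap(name,fn):
    d=viewer.get_image(name); np.savez('pics/'+fn+'.npz',**{k:np.array(v) for k,v in d.items()})
    cv2.imwrite('pics/'+fn+'.png',cv2.cvtColor(d['img'],cv2.COLOR_RGB2BGR)); return d
def load(fn): return dict(np.load('pics/'+fn+'.npz'))
def cloud(d):
    K=np.array(d['camera_matrix']);D=np.array(d['distortion']);z=d['range_z'];h,w=z.shape
    u,v=np.meshgrid(np.arange(w),np.arange(h))
    p=cv2.undistortPoints(np.stack([u,v],-1).reshape(-1,1,2).astype(np.float64),K,D).reshape(h,w,2)
    P=np.dstack([p[...,0]*z,p[...,1]*z,z]).reshape(-1,3)
    R=cv2.Rodrigues(np.array(d['rvec'],float))[0];t=np.array(d['tvec'],float).reshape(3)
    W=((P-t)@R).reshape(h,w,3); W[z==0]=np.nan; return W
def ray_at_z(d,uv,z0):
    K=np.array(d['camera_matrix']);D=np.array(d['distortion'])
    p=cv2.undistortPoints(np.array(uv,float).reshape(-1,1,2),K,D).reshape(-1,2)
    R=cv2.Rodrigues(np.array(d['rvec'],float))[0];t=np.array(d['tvec'],float).reshape(3)
    c=-R.T@t; dr=np.c_[p,np.ones(len(p))]@R
    return c+dr*((z0-c[2])/dr[:,2])[:,None]
def proj(d,X):
    return cv2.projectPoints(np.array(X,float).reshape(-1,1,3),np.array(d['rvec'],float),np.array(d['tvec'],float),np.array(d['camera_matrix']),np.array(d['distortion']))[0].reshape(-1,2)
E
python3 - <<'E'
from h import *
for n in ['scene','top','wrist']: snap(n,n+'0')
print(r.state())
E
```

```text
pics
{'time_s': 0.15, 'joint_positions': array([ 1.21977012,  0.53701618, -0.00445984,  1.53861246,  0.0026105 ,
        1.06730997, -0.07125464]), 'qd': array([-1.49824376e-03,  8.99432184e-05, -5.98986836e-06, -2.99673160e-03,
        9.84935735e-04,  1.43820777e-03, -3.07639515e-04]), 'tau': array([ 1.92047475e-03, -5.83785760e+01,  1.04985673e+00, -2.59353161e+01,
        1.24494173e-02,  6.46713554e-03,  3.27878081e-05]), 'ee_pos': array([ 0.18251228, -0.6233543 ,  0.23061172]), 'tool_rot': array([-1.32985204,  0.99766368, -0.99578712]), 'wrist_force': array([-0.16319583, -0.72462398,  0.7979963 ]), 'wrist_torque': array([-0.02616854,  0.0197356 ,  0.02856114]), 'opening': 0.08552481073048118}
```

View pics/scene0.png

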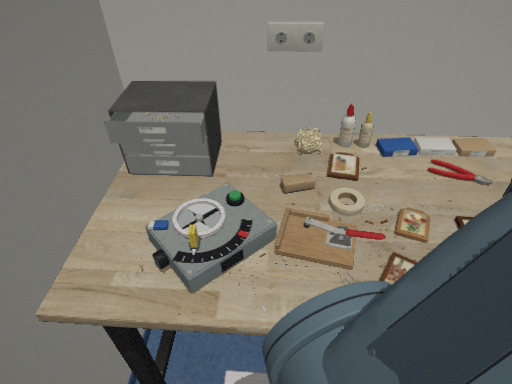

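View pics/top0.png

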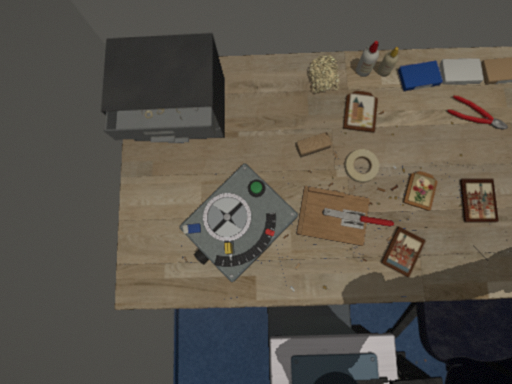

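View pics/wrist0.png

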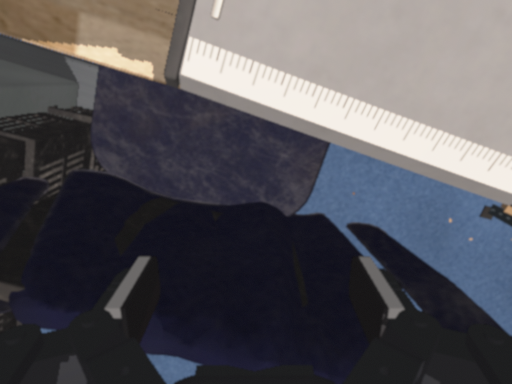

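The top view shows the housing with the ring at about (227,216), the tab at (228,247), the red mark at (270,232) and the button at (256,187). I'll zoom in and measure.

```bash
python3 - <<'E'
from h import *
d=load('top0'); W=cloud(d)
im=cv2.cvtColor(d['img'],cv2.COLOR_RGB2BGR)
cv2.imwrite('pics/topz.png',cv2.resize(im[155:290,170:310],None,fx=5,fy=4.4*1.0,interpolation=cv2.INTER_CUBIC))
hsv=cv2.cvtColor(d['img'],cv2.COLOR_RGB2HSV).astype(int)
H,S,V=hsv[...,0],hsv[...,1],hsv[...,2]
roi=np.zeros(H.shape,bool); roi[155:290,170:310]=1
for n,m in dict(yellow=(abs(H-27)<6)&(S>170)&(V>90),red=((H<6)|(H>174))&(S>150),green=(abs(H-65)<15)&(S>100),blue=(abs(H-110)<12)&(S>130)).items():
    m=m&roi; v,u=np.nonzero(m); w=W[m]; print(n,m.sum(),u.mean(),v.mean(),np.nanmean(w,0),np.nanmedian(w,0), np.nanmin(w,0),np.nanmax(w,0))
R=cv2.Rodrigues(d['rvec'])[0]; print('cam',-R.T@d['tvec'].ravel())
# housing deck
m=roi&(abs(W[...,2]-0.06)<0.008); print(m.sum(), np.nanmedian(W[m][:,2]))
rect=cv2.minAreaRect(W[m][:,:2].astype(np.float32)); print(rect)
E
```

```text
<stdin>:9: RuntimeWarning: Mean of empty slice.
  ret = ret.dtype.type(ret / rcount)
<stdin>:9: RuntimeWarning: Mean of empty slice
  return np.nanmean(a, axis, out=out, keepdims=keepdims)
Traceback (most recent call last):
ValueError: zero-size array to reduction operation fmin which has no identity
```

View pics/topz.png

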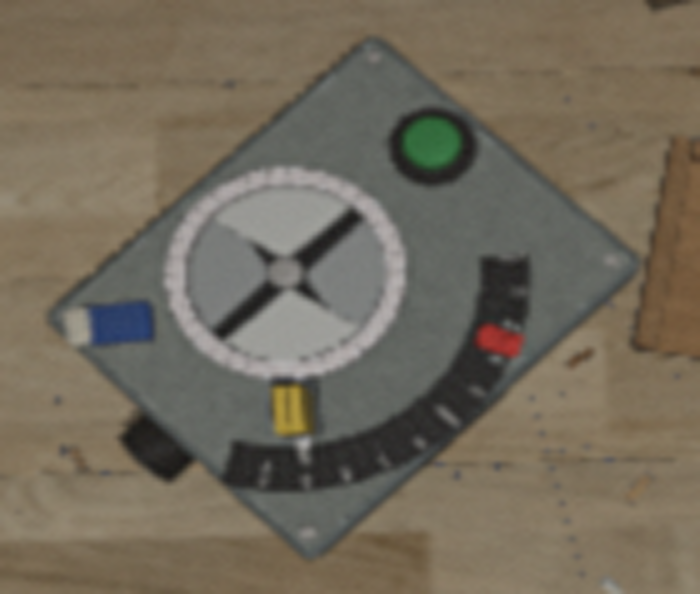

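```bash
cat > fit.py <<'E'
from h import *
from scipy.optimize import least_squares
d=load('top0'); W=cloud(d)
R=cv2.Rodrigues(d['rvec'])[0]; print('cam',-R.T@d['tvec'].ravel())
z2p=lambda x,y:(170+(x+.5)/5-.5,155+(y+.5)/4.4-.5)
C=[(373,38),(638,262),(312,553),(50,317)]
M=np.array([(.075,-.135),(-.125,-.135),(-.125,.108),(.075,.108)])
P=ray_at_z(d,[z2p(*c) for c in C],.06)[:,:2]
f=lambda p:(M@np.array([[np.cos(p[2]),-np.sin(p[2])],[np.sin(p[2]),np.cos(p[2])]]).T+p[:2]-P).ravel()
s=least_squares(f,[P[:,0].mean(),P[:,1].mean(),.9]); 
for y0 in np.arange(-3,3,.5):
    t=least_squares(f,[P[:,0].mean(),P[:,1].mean(),y0]); s=t if t.cost<s.cost else s
x,y,a=s.x; print('pose',x,y,np.degrees(a),'res mm',(s.fun*1e3).round(1))
ring=ray_at_z(d,[z2p(286,272)],.075)[0]; print('ring centre est',ring)
def pol(n,X): 
    dx=X[:2]-[x,y]; an=np.arctan2(dx[1],dx[0])-a-np.radians(130); an=(an+np.pi)%(2*np.pi)-np.pi
    print(n,X.round(4),'r',np.hypot(*dx).round(4),'damper',an.round(4),'local deg',np.degrees(an)+130)
pol('tip',ray_at_z(d,[z2p(304,452)],.068)[0])
pol('tabtop',ray_at_z(d,[z2p(290,408)],.118)[0])
pol('mark',ray_at_z(d,[z2p(500,341)],.069)[0])
pol('button',ray_at_z(d,[z2p(431,141)],.082)[0])
pol('eraser',ray_at_z(d,[z2p(110,323)],.072)[0])
E
python3 fit.py
```

```text
cam [0.34781191 0.14197136 0.9654173 ]
pose 0.45976238808437425 0.2552309579955226 43.647416758118325 res mm [ 6.1 -0.7  0.9 -5.9 -7.1  0.8  0.2  5.9]
ring centre est [0.4598709  0.25556646 0.075     ]
tip [0.3581 0.2486 0.068 ] r 0.1019 damper 0.1759 local deg 140.07850051338147
tabtop [0.381 0.249 0.118] r 0.079 damper 0.1899 local deg 140.8796821046417
mark [0.4175 0.1491 0.069 ] r 0.1143 damper 1.3029 local deg 204.6491907522546
button [0.5324 0.1801 0.082 ] r 0.1045 damper 2.4506 local deg 270.40700660502773
eraser [0.4337 0.3455 0.072 ] r 0.0939 damper -1.1791 local deg 62.44441737446081
```

```bash
python3 - <<'E'
from h import *
d=load('scene0')
im=cv2.cvtColor(d['img'],cv2.COLOR_RGB2BGR)
cv2.imwrite('pics/scenez.png',cv2.resize(im[170:290,140:285],None,fx=5,fy=5,interpolation=cv2.INTER_CUBIC))
E
```

```text
(no output)
```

View pics/scenez.png

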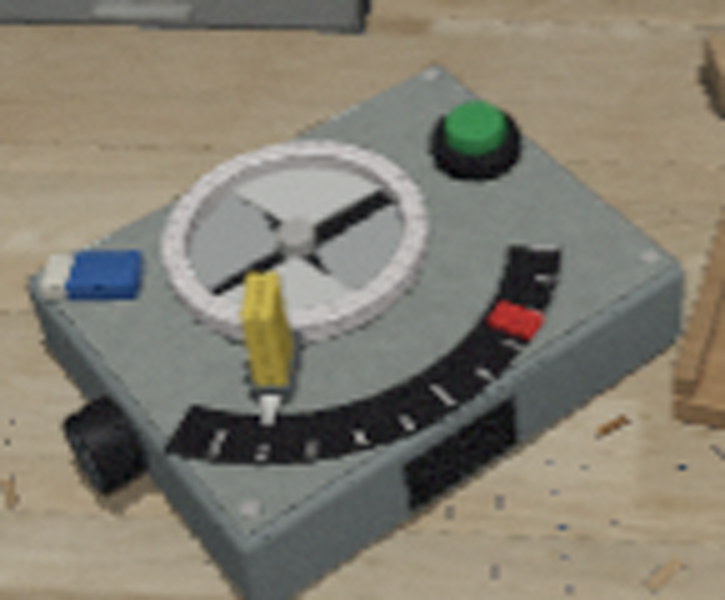

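```bash
python3 - <<'E'
from h import *
from scipy.spatial.transform import Rotation as Ro
s=r.state(); R=Ro.from_rotvec(s['tool_rot']).as_matrix(); print(R.round(3)); print('tool x az',np.degrees(np.arctan2(R[1,0],R[0,0])))
d=load('wrist0'); Rc=cv2.Rodrigues(d['rvec'])[0]; c=-Rc.T@d['tvec'].ravel(); print('wrist cam',c, 'axes z',Rc[2],'x',Rc[0], 'rel in tool',R.T@(c-s['ee_pos']), 'look in tool',R.T@Rc[2])
# obstacles: height map max over region
for n in ['top0','scene0']:
    W=cloud(load(n)); m=np.isfinite(W[...,0])
    for x0 in np.arange(.2,1.0,.1):
        print(n,round(x0,1),[ (lambda q: round(float(np.nanpercentile(q,98)),2) if len(q)>5 else None)(W[m&(W[...,0]>x0)&(W[...,0]<x0+.1)&(W[...,1]>y0)&(W[...,1]<y0+.1)][:,2]) for y0 in np.arange(-.6,.6,.1)])
E
```

```text
[[ 0.281 -0.     0.96 ]
 [-0.96   0.001  0.281]
 [-0.001 -1.    -0.   ]]
tool x az -73.67837137002951
wrist cam [ 0.26125493 -0.60086568  0.37154521] axes z [-0.30824326 -0.08860049 -0.94717266] x [ 0.28172652 -0.9594928  -0.00193077] rel in tool [ 0.0003583  -0.14094218  0.0818753 ] look in tool [-3.29569610e-04  9.47205605e-01 -3.20626626e-01]
top0 0.2 [-0.23, 0.0, 0.0, 0.0, 0.0, 0.0, 0.0, 0.0, 0.0, 0.0, 0.0, 0.37]
top0 0.3 [0.0, 0.0, 0.0, 0.02, 0.02, 0.02, 0.0, 0.06, 0.12, 0.06, 0.0, 0.38]
top0 0.4 [0.0, 0.02, 0.02, 0.02, 0.06, 0.07, 0.07, 0.07, 0.08, 0.08, 0.0, 0.39]
top0 0.5 [0.0, 0.02, 0.02, 0.02, 0.02, 0.03, 0.04, 0.08, 0.08, 0.05, 0.0, 0.41]
top0 0.6 [0.01, 0.0, 0.0, 0.0, 0.02, 0.03, 0.03, 0.0, 0.21, 0.21, 0.21, 0.42]
top0 0.7 [0.01, 0.02, 0.02, 0.0, 0.02, 0.02, 0.0, 0.0, 0.22, 0.22, 0.22, 0.44]
top0 0.8 [0.03, 0.03, 0.03, 0.09, 0.13, 0.05, 0.04, 0.0, 0.22, 0.22, 0.22, 0.43]
top0 0.9 [0.13, 0.19, 0.2, 0.2, 0.21, 0.21, 0.21, 0.22, 0.23, 0.24, 0.24, 0.3]
scene0 0.2 [None, None, None, None, None, None, 0.0, 0.0, 0.03, 0.0, 0.0, 0.13]
scene0 0.3 [None, None, None, 0.02, 0.02, 0.02, 0.0, 0.06, 0.12, 0.06, 0.0, 0.25]
scene0 0.4 [None, None, 0.0, 0.02, 0.06, 0.07, 0.07, 0.07, 0.08, 0.08, 0.0, 0.38]
scene0 0.5 [None, 0.01, 0.01, 0.02, 0.02, 0.04, 0.04, 0.08, 0.08, 0.0, 0.0, 0.49]
scene0 0.6 [0.05, 0.0, 0.0, 0.0, 0.02, 0.03, 0.03, 0.0, 0.21, 0.21, 0.21, 0.48]
scene0 0.7 [0.01, 0.02, 0.02, 0.0, 0.02, 0.02, 0.0, 0.0, 0.22, 0.22, 0.22, 0.46]
scene0 0.8 [0.03, 0.02, 0.03, 0.1, 0.13, 0.05, 0.04, 0.0, 0.22, 0.22, 0.22, 0.44]
scene0 0.9 [0.41, 0.41, 0.41, 0.41, 0.41, 0.41, 0.41, 0.41, 0.41, 0.41, 0.42, 0.42]
```

Emit:
{"api": "step_arm", "payload": {
  "steps": [
    {"fingers": 0, "translation": [0.04, 0.03, 0.005], "turn": [0, 0, 0.06]},
    {"fingers": 0, "translation": [0.075, 0.065, 0.01], "turn": [0, 0, 0.12]},
    {"fingers": 0, "translation": [0.11, 0.1, 0.015], "turn": [0, 0, 0.18]},
    {"fingers": 0, "translation": [0.145, 0.135, 0.02], "turn": [0, 0, 0.24]},
    {"fingers": 0, "translation": [0.18, 0.17, 0.025], "turn": [0, 0, 0.3]},
    {"fingers": 0, "translation": [0.21, 0.21, 0.03], "turn": [0, 0, 0.36]},
    {"fingers": 0, "translation": [0.24, 0.25, 0.035], "turn": [0, 0, 0.42]},
    {"fingers": 0, "translation": [0.27, 0.29, 0.04], "turn": [0, 0, 0.48]},
    {"fingers": 0, "translation": [0.3, 0.33, 0.045], "turn": [0, 0, 0.54]},
    {"fingers": 0, "translation": [0.317, 0.373, 0.05], "turn": [0, 0, 0.6]}
  ]
}}

```text
time_s: 1.15
ee_pos: [0.5013, -0.2489, 0.2814]
tool_rot: [-1.504, 0.534, -0.535]
wrist_force: [1.4, -0.6, -0.7]
opening: -0.0001
```

Emit:
{"api": "step_arm", "payload": {
  "steps": [
    {"fingers": 0, "translation": [-0.01, 0.048, 0.0], "turn": [0, 0, 0.08]},
    {"fingers": 0, "translation": [-0.02, 0.096, 0.0], "turn": [0, 0, 0.16]},
    {"fingers": 0, "translation": [-0.03, 0.144, 0.0], "turn": [0, 0, 0.24]},
    {"fingers": 0, "translation": [-0.04, 0.192, 0.0], "turn": [0, 0, 0.32]},
    {"fingers": 0, "translation": [-0.05, 0.24, 0.0], "turn": [0, 0, 0.4]},
    {"fingers": 0, "translation": [-0.06, 0.288, 0.0], "turn": [0, 0, 0.48]},
    {"fingers": 0, "translation": [-0.07, 0.336, 0.0], "turn": [0, 0, 0.56]},
    {"fingers": 0, "translation": [-0.08, 0.384, 0.0], "turn": [0, 0, 0.63]},
    {"fingers": 0, "translation": [-0.09, 0.432, 0.0], "turn": [0, 0, 0.7]},
    {"fingers": 0, "translation": [-0.1, 0.48, 0.0], "turn": [0, 0, 0.765]}
  ]
}}

```text
time_s: 2.15
ee_pos: [0.3989, 0.2307, 0.2814]
tool_rot: [-1.57, -0.064, 0.063]
wrist_force: [0.6, 0.8, -0.4]
opening: -0.0002
```

```bash
python3 - <<'E'
from h import *
snap('wrist','wrist1'); s=r.state(); print(s['ee_pos'],s['tool_rot'],s['wrist_force'],s['joint_positions'])
E
```

```text
[0.39597764 0.23973408 0.28223819] [-1.56315183 -0.07463684  0.07325048] [-1.1000292   6.43862661  1.32546569] [ 0.01945948  0.22614928 -0.7480766   1.9242242   0.17140308  1.05197156
 -0.70645191]
```

View pics/wrist1.png

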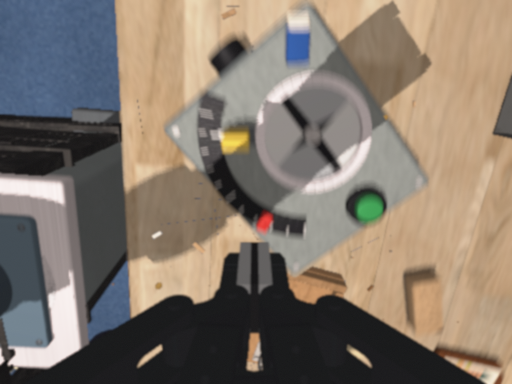

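The wrist view shows the tab at (237,140), the red mark at (265,222), the ring centre at (313,132) and the button at (370,207). The arm was still settling, so I'll take it again and zoom in.

```bash
python3 - <<'E'
from h import *
d=snap('wrist','wrist2'); s=r.state(); print(s['ee_pos'],s['wrist_force'])
im=cv2.cvtColor(d['img'],cv2.COLOR_RGB2BGR)
cv2.imwrite('pics/w2a.png',cv2.resize(im[85:245,180:320],None,fx=4.8,fy=3.7,interpolation=cv2.INTER_CUBIC)[:600])
cv2.imwrite('pics/w2b.png',cv2.resize(im[0:285,160:435],None,fx=2.1,fy=2.1,interpolation=cv2.INTER_CUBIC))
W=cloud(d)
g=cloud(load('top0'));m=(g[...,2]>.12)&(g[...,2]<.26)&(g[...,0]>.5)&(g[...,0]<.7)
for y0 in np.arange(.1,.5,.03):
    q=g[m&(g[...,1]>y0)&(g[...,1]<y0+.03)]; 
    if len(q)>3: print(round(y0,2),len(q),np.percentile(q[:,0],[0,5,50]).round(3))
E
```

```text
[0.39699404 0.2360582  0.28189168] [ 0.39860352 -0.90521387  0.20988185]
0.25 163 [0.65  0.651 0.68 ]
0.28 238 [0.649 0.65  0.652]
0.31 262 [0.65  0.65  0.652]
0.34 273 [0.649 0.65  0.653]
0.37 321 [0.636 0.638 0.651]
0.4 322 [0.636 0.639 0.652]
0.43 258 [0.648 0.65  0.68 ]
0.46 273 [0.647 0.649 0.675]
0.49 283 [0.648 0.649 0.678]
```

View pics/w2a.png

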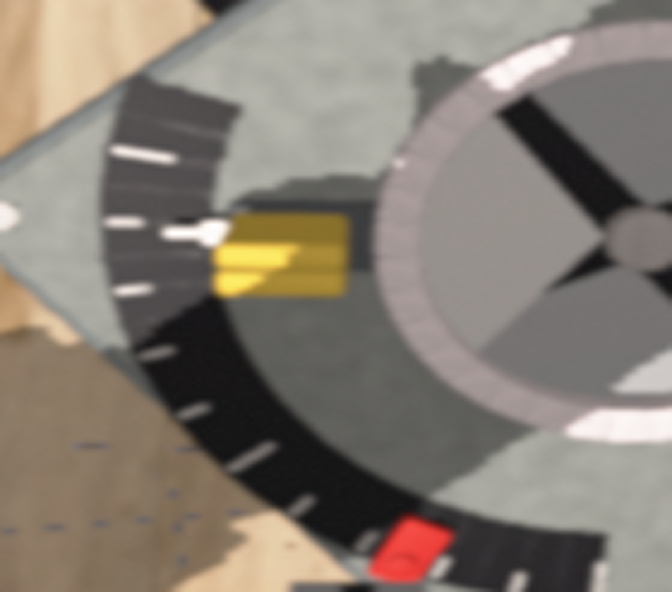

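View pics/w2b.png

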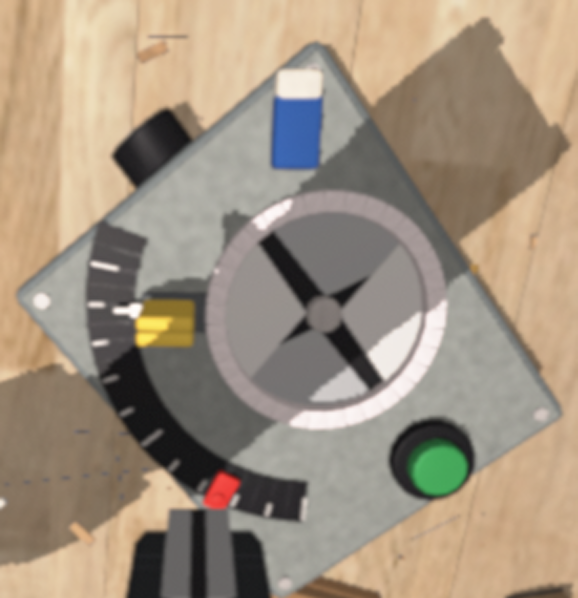

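```bash
cat > fit2.py <<'E'
from h import *
from scipy.optimize import least_squares
import sys
d=load('wrist2')
A=lambda x,y:(180+(x+.5)/4.8-.5,85+(y+.5)/3.7-.5)
B=lambda x,y:(160+(x+.5)/2.1-.5,(y+.5)/2.1-.5)
hsv=cv2.cvtColor(d['img'],cv2.COLOR_RGB2HSV).astype(int);H,S,V=hsv[...,0],hsv[...,1],hsv[...,2]
roi=np.zeros(H.shape,bool); roi[180:240,240:300]=1
m=((H<6)|(H>174))&(S>140)&roi; v,u=np.nonzero(m); print('red',m.sum(),u.mean(),v.mean())
ringpts=ray_at_z(d,[B(*p) for p in [(207,310),(447,305),(327,189),(325,430)]],.075); print(ringpts.round(4), ringpts.mean(0))
ring=ray_at_z(d,[B(327,309.5)],.075)[0]
but=ray_at_z(d,[B(440,468)],.082)[0]
# corners w2b: left(18,295) top(318,42) right(562,412)
cor=ray_at_z(d,[B(18,295),B(318,42),B(562,412)],.06)[:,:2]
print('ring',ring,'but',but,'dist',np.hypot(*(but-ring)[:2]))
print(cor)
e=cor[1]-cor[0]; print('edge +x dir az (left->top)',np.degrees(np.arctan2(e[1],e[0])))
e=cor[1]-cor[2]; print('edge +y (right->top) az-90',np.degrees(np.arctan2(e[1],e[0]))-90)
e=ring-but; print('button->ring az-90',np.degrees(np.arctan2(e[1],e[0]))-90)
def az(n,X):
    dx=X[:2]-ring[:2]; print(n,X.round(4),'r',np.hypot(*dx).round(4),'az',(np.degrees(np.arctan2(dx[1],dx[0]))%360).round(2))
az('tip',ray_at_z(d,[A(164,233)],.068)[0]); az('ptrbase',ray_at_z(d,[A(215,235)],.068)[0])
az('mark',ray_at_z(d,[(u.mean(),v.mean())],.068)[0])
az('tabtop',ray_at_z(d,[A(282,255)],.118)[0])
E
python3 fit2.py
```

```text
red 194 265.32474226804123 231.9742268041237
[[0.3988 0.2551 0.075 ]
 [0.5185 0.2688 0.075 ]
 [0.45   0.3183 0.075 ]
 [0.4678 0.1967 0.075 ]] [0.45876205 0.2597417  0.075     ]
ring [0.45895005 0.2609988  0.075     ] but [0.53017898 0.18365464 0.082     ] dist 0.10514599056540229
[[0.30028914 0.25069838]
 [0.43833511 0.38244943]
 [0.59883179 0.21417613]]
edge +x dir az (left->top) 43.66341566730174
edge +y (right->top) az-90 43.6449956574769
button->ring az-90 42.6430478972556
tip [0.3511 0.2489 0.068 ] r 0.1085 az 186.4
ptrbase [0.3626 0.2494 0.068 ] r 0.0971 az 186.85
mark [0.4171 0.1546 0.068 ] r 0.1143 az 248.52
tabtop [0.3794 0.2555 0.118 ] r 0.0797 az 183.93
```

```bash
python3 - <<'E'
from h import *
s=r.state(); print(s['ee_pos'],s['tool_rot'],s['wrist_force'],s['qd'].round(4), s['joint_positions'])
E
```

```text
[0.39699404 0.2360582  0.28189168] [-1.56540405 -0.07152272  0.07129825] [ 0.39860352 -0.90521387  0.20988185] [ 0.0682 -0.017   0.0984  0.0319  0.0156  0.0181  0.0516] [ 0.02300992  0.22481885 -0.74385812  1.92581771  0.17091223  1.05266205
 -0.70204687]
```

Emit:
{"api": "step_arm", "payload": {
  "steps": [
    {"fingers": 0, "translation": [-0.01, 0.025, -0.04], "turn": [0, 0, 0.0]},
    {"fingers": 0, "translation": [-0.02, 0.05, -0.08], "turn": [0, 0, 0.0]},
    {"fingers": 0, "translation": [-0.022, 0.052, -0.12], "turn": [0, 0, 0.0]},
    {"fingers": 0, "translation": [-0.022, 0.052, -0.13], "turn": [0, 0, 0.0]},
    {"fingers": 0, "translation": [-0.022, 0.052, -0.13], "turn": [0, 0, 0.0]},
    {"fingers": 0, "translation": [-0.022, 0.052, -0.13], "turn": [0, 0, 0.0]},
    {"fingers": 0, "translation": [-0.022, 0.052, -0.13], "turn": [0, 0, 0.0]},
    {"fingers": 0, "translation": [-0.022, 0.052, -0.13], "turn": [0, 0, 0.0]},
    {"fingers": 0, "translation": [-0.022, 0.052, -0.13], "turn": [0, 0, 0.0]},
    {"fingers": 0, "translation": [-0.022, 0.052, -0.13], "turn": [0, 0, 0.0]}
  ]
}}

```text
time_s: 3.25
ee_pos: [0.378, 0.2812, 0.1518]
tool_rot: [-1.57, -0.062, 0.061]
wrist_force: [0.3, -0.8, -0.7]
opening: 0.0
```

```bash
python3 - <<'E'
from h import *
s=r.state(); print(s['ee_pos'],s['tool_rot'],s['wrist_force'],s['qd'].round(4), s['joint_positions'])
snap('scene','scene3'); snap('wrist','wrist3')
d=load('scene3'); im=cv2.cvtColor(d['img'],cv2.COLOR_RGB2BGR)
cv2.imwrite('pics/scene3z.png',cv2.resize(im[140:290,120:300],None,fx=4,fy=4,interpolation=cv2.INTER_CUBIC))
E
```

```text
[0.3779806  0.28115589 0.15177974] [-1.56969556 -0.06241677  0.06104614] [ 0.32158271 -0.75051182 -0.73009588] [-0.004   0.0061  0.0025  0.0034  0.0027 -0.0012 -0.0019] [-0.17676107  0.43728529 -0.68002924  2.03676429  0.38367599  0.79310908
 -1.00622887]
```

View pics/scene3z.png

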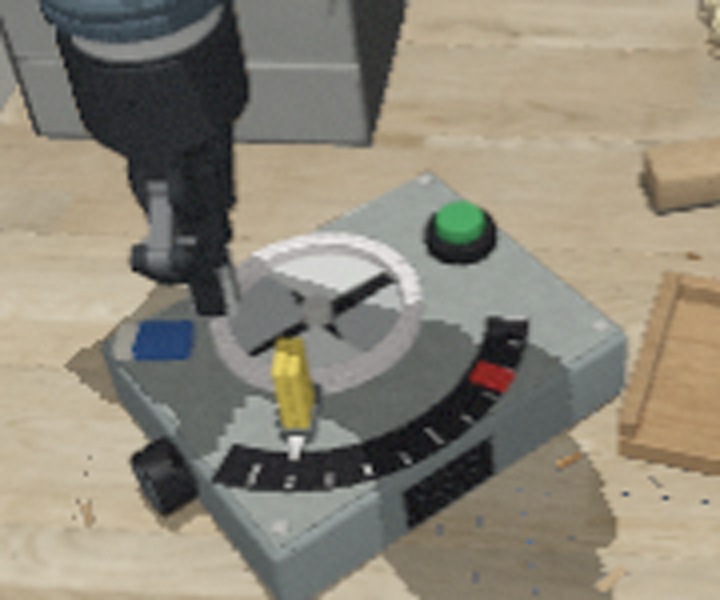

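View pics/wrist3.png

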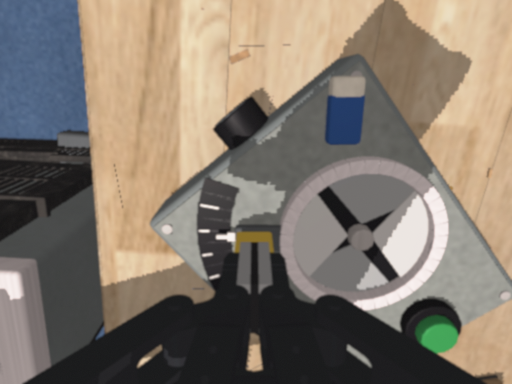

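```bash
python3 - <<'E'
from h import *
from scipy.optimize import least_squares
d=load('wrist3')
P=ray_at_z(d,[(280.5,234),(448.5,234),(364,157.5),(364,310)],.075); print(P.round(4))
# circle fit with fixed radius .061 to clicked points on outline
E=[(280.5,236),(448.5,228),(364,157.5),(305,183),(300,284),(425,182)]
Q=ray_at_z(d,E,.073)[:,:2]
s=least_squares(lambda p:np.hypot(*(Q-p[:2]).T)-.061,[.459,.258]); print(s.x,s.fun.round(4)); c=s.x
for n,uv,z in [('tip',(218,237.5),.068),('but',(438,334),.082),('tabtop',(254,241),.118),('hub',(360.5,237),.065)]:
    X=ray_at_z(d,[uv],z)[0]; dx=X[:2]-c; print(n,X.round(4),np.hypot(*dx).round(4),(np.degrees(np.arctan2(dx[1],dx[0]))%360).round(2))
cor=ray_at_z(d,[(151,222),(353,54)],.06)[:,:2]; e=cor[1]-cor[0]; print(cor,np.degrees(np.arctan2(e[1],e[0])))
E
```

```text
[[0.3983 0.2588 0.075 ]
 [0.5184 0.2686 0.075 ]
 [0.4479 0.3193 0.075 ]
 [0.4702 0.1989 0.075 ]]
[0.4590232  0.25855272] [-0.0007  0.      0.0002  0.0008 -0.0025 -0.0031]
tip [0.3529 0.2489 0.068 ] 0.1066 185.22
but [0.5277 0.1872 0.082 ] 0.099 313.89
tabtop [0.3779 0.2736 0.118 ] 0.0825 169.47
hub [0.4602 0.2564 0.065 ] 0.0025 298.16
[[0.30084519 0.2538888 ]
 [0.43336781 0.38302372]] 44.258230141000595
```

```bash
cat > plan.py <<'E'
import numpy as np
C=np.array([.4595,.257])
def tcp(th,off=.018,rad=.08):
    t=np.radians(th); u=np.array([np.cos(t),np.sin(t)]); n=np.array([-u[1],u[0]]); return C+rad*u-off*n
E
python3 - <<'E'
from plan import *
for th in list(range(185,250,5)): print(th,(tcp(th)-[.378,.2812]).round(4), round(np.radians(th-184.5),3))
E
```

```text
185 [ 0.0002 -0.0132] 0.009
190 [-0.0004 -0.0204] 0.096
195 [-0.0004 -0.0275] 0.183
200 [ 0.0002 -0.0346] 0.271
205 [ 0.0014 -0.0417] 0.358
210 [ 0.0032 -0.0486] 0.445
215 [ 0.0056 -0.0553] 0.532
220 [ 0.0086 -0.0618] 0.62
225 [ 0.0122 -0.068 ] 0.707
230 [ 0.0163 -0.0739] 0.794
235 [ 0.0209 -0.0794] 0.881
240 [ 0.0259 -0.0845] 0.969
245 [ 0.0314 -0.0891] 1.056
```

Emit:
{"api": "step_arm", "payload": {
  "steps": [
    {"fingers": 0, "translation": [0, 0, -0.02], "turn": [0, 0, 0.0]},
    {"fingers": 0, "translation": [0, 0, -0.04], "turn": [0, 0, 0.0]},
    {"fingers": 0, "translation": [0, 0, -0.055], "turn": [0, 0, 0.0]},
    {"fingers": 0, "translation": [0, 0, -0.06], "turn": [0, 0, 0.0]},
    {"fingers": 0, "translation": [0, 0, -0.06], "turn": [0, 0, 0.0]},
    {"fingers": 0, "translation": [0, -0.003, -0.06], "turn": [0, 0, 0.0]},
    {"fingers": 0, "translation": [0, -0.006, -0.06], "turn": [0, 0, 0.0]},
    {"fingers": 0, "translation": [0, -0.009, -0.06], "turn": [0, 0, 0.0]},
    {"fingers": 0, "translation": [0, -0.009, -0.06], "turn": [0, 0, 0.0]},
    {"fingers": 0, "translation": [0, -0.009, -0.06], "turn": [0, 0, 0.0]}
  ]
}}

```text
time_s: 4.35
ee_pos: [0.3778, 0.2721, 0.0915]
tool_rot: [-1.57, -0.062, 0.061]
wrist_force: [0.5, 0.3, -0.3]
opening: 0.0001
```

```bash
python3 - <<'E'
from h import *
s=r.state(); print(s['ee_pos'],s['tool_rot'],s['wrist_force'])
snap('scene','scene4'); snap('top','top4')
d=load('scene4'); im=cv2.cvtColor(d['img'],cv2.COLOR_RGB2BGR)
cv2.imwrite('pics/scene4z.png',cv2.resize(im[170:290,140:285],None,fx=4,fy=4,interpolation=cv2.INTER_CUBIC))
E
```

```text
[0.37783165 0.2720805  0.09152107] [-1.56980102 -0.06212643  0.06144907] [ 0.47675712  0.26520023 -0.31737069]
```

View pics/scene4z.png

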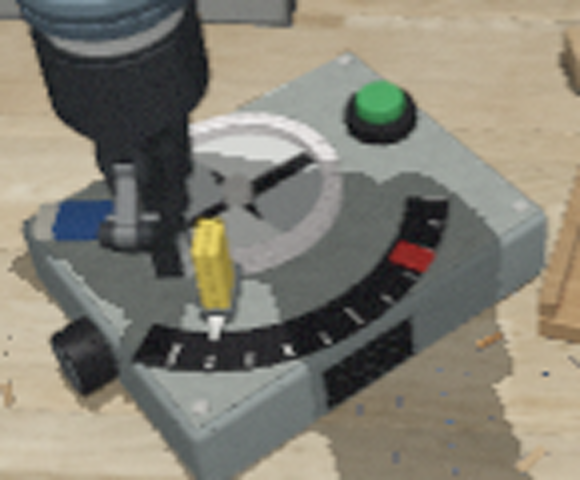

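The fingers stand just behind the tab, clear of the ring and deck. Next I push along the arc.

Emit:
{"api": "step_arm", "payload": {
  "steps": [
    {"fingers": 0, "translation": [0, -0.004, 0], "turn": [0, 0, 0.01]},
    {"fingers": 0, "translation": [0, -0.0115, 0], "turn": [0, 0, 0.09]},
    {"fingers": 0, "translation": [0, -0.0185, 0], "turn": [0, 0, 0.18]},
    {"fingers": 0, "translation": [0, -0.0255, 0], "turn": [0, 0, 0.27]},
    {"fingers": 0, "translation": [0.0015, -0.0325, 0], "turn": [0, 0, 0.355]},
    {"fingers": 0, "translation": [0.003, -0.0395, 0], "turn": [0, 0, 0.445]},
    {"fingers": 0, "translation": [0.0055, -0.046, 0], "turn": [0, 0, 0.53]},
    {"fingers": 0, "translation": [0.0085, -0.053, 0], "turn": [0, 0, 0.62]},
    {"fingers": 0, "translation": [0.012, -0.059, 0], "turn": [0, 0, 0.705]},
    {"fingers": 0, "translation": [0.012, -0.059, 0], "turn": [0, 0, 0.705]}
  ]
}}

```text
time_s: 5.45
ee_pos: [0.39, 0.2126, 0.0912]
tool_rot: [-1.482, -0.613, 0.613]
wrist_force: [-0.4, 0.4, -1.3]
opening: 0.0003
```

```bash
python3 - <<'E'
from h import *
s=r.state(); print(s['ee_pos'],s['tool_rot'],s['wrist_force'],s['qd'].round(3))
snap('scene','scene5'); snap('wrist','wrist5'); print(r.state()['ee_pos'])
d=load('scene5'); im=cv2.cvtColor(d['img'],cv2.COLOR_RGB2BGR)
cv2.imwrite('pics/scene5z.png',cv2.resize(im[170:290,140:285],None,fx=4,fy=4,interpolation=cv2.INTER_CUBIC))
E
```

```text
[0.38996545 0.21256438 0.09121883] [-1.4823613  -0.6126317   0.61272892] [-0.44721787  0.39912172 -1.30546373] [-0.027 -0.005  0.012  0.007 -0.015 -0.    -0.093]
[0.38948616 0.21296051 0.09120141]
```

View pics/scene5z.png

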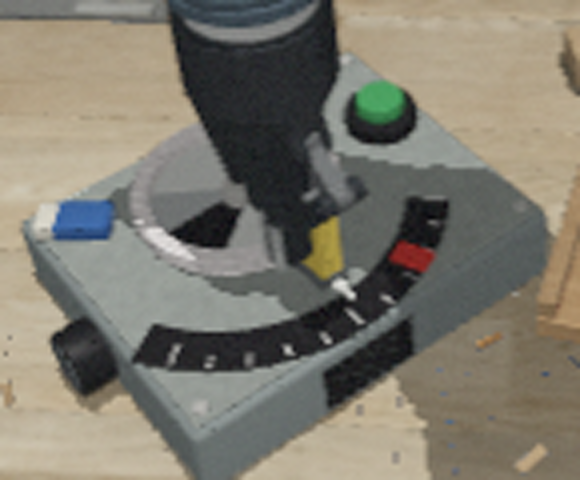

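View pics/wrist5.png

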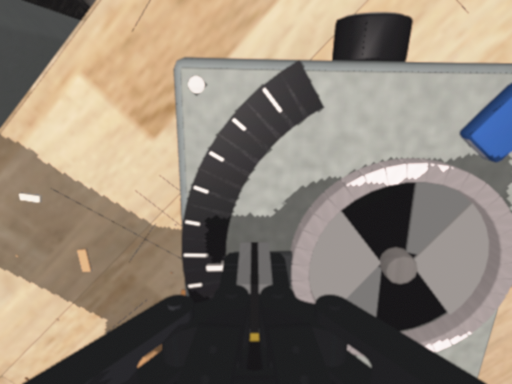

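```bash
cat > az.py <<'E'
from h import *
C=np.array([.4595,.257])
def az(d,uv,z):
    X=ray_at_z(d,[uv],z)[0]; dx=X[:2]-C; return X.round(4),np.hypot(*dx).round(4),(np.degrees(np.arctan2(dx[1],dx[0]))%360).round(2)
E
python3 - <<'E'
from az import *
d=load('scene5'); im=cv2.cvtColor(d['img'],cv2.COLOR_RGB2BGR)
cv2.imwrite('pics/s5z.png',cv2.resize(im[220:255,205:260],None,fx=12,fy=12,interpolation=cv2.INTER_CUBIC))
q=lambda x,y:(140+(x+.5)/4-.5,170+(y+.5)/4-.5)
print('tip',az(d,q(353,298),.068)); print('ptr base',az(d,q(337,283),.068)); print('mark',az(d,q(412,258),.069))
d=load('scene0');q=lambda x,y:(140+(x+.5)/5-.5,170+(y+.5)/5-.5); print('tip0',az(d,q(268,422),.068),'mark0',az(d,q(516,321),.069),'tab0',az(d,q(266,277),.118))
E
```

```text
tip (array([0.3836, 0.1784, 0.068 ]), np.float64(0.1093), np.float64(226.0))
ptr base (array([0.3936, 0.1885, 0.068 ]), np.float64(0.0951), np.float64(226.13))
mark (array([0.4129, 0.1492, 0.069 ]), np.float64(0.1175), np.float64(246.64))
tip0 (array([0.3528, 0.2482, 0.068 ]), np.float64(0.107), np.float64(184.74)) mark0 (array([0.4139, 0.1489, 0.069 ]), np.float64(0.1174), np.float64(247.13)) tab0 (array([0.3895, 0.2493, 0.118 ]), np.float64(0.0704), np.float64(186.24))
```

View pics/s5z.png

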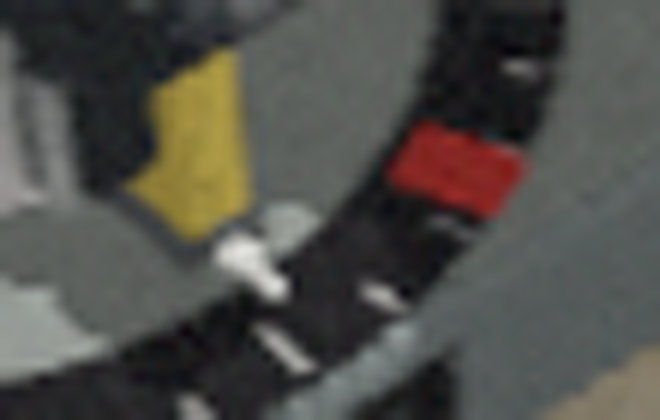

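Emit:
{"api": "step_arm", "payload": {
  "steps": [
    {"fingers": 0, "translation": [0.004, -0.006, 0], "turn": [0, 0, 0.087]},
    {"fingers": 0, "translation": [0.0085, -0.0115, 0], "turn": [0, 0, 0.174]},
    {"fingers": 0, "translation": [0.012, -0.015, 0], "turn": [0, 0, 0.23]},
    {"fingers": 0, "translation": [0.015, -0.0175, 0], "turn": [0, 0, 0.28]},
    {"fingers": 0, "translation": [0.015, -0.0175, 0], "turn": [0, 0, 0.28]},
    {"fingers": 0, "translation": [0.015, -0.0175, 0], "turn": [0, 0, 0.28]},
    {"fingers": 0, "translation": [0.006, -0.0125, 0], "turn": [0, 0, 0.28]},
    {"fingers": 0, "translation": [-0.003, -0.008, 0.01], "turn": [0, 0, 0.28]},
    {"fingers": 0, "translation": [-0.015, -0.003, 0.05], "turn": [0, 0, 0.28]},
    {"fingers": 0, "translation": [-0.015, 0.03, 0.08], "turn": [0, 0, 0.28]}
  ]
}}

```text
time_s: 6.55
ee_pos: [0.372, 0.2406, 0.1721]
tool_rot: [-1.411, -0.823, 0.831]
wrist_force: [0.9, 0.7, -0.9]
opening: -0.0001
```

```bash
python3 - <<'E'
from h import *
s=r.state(); print(s['ee_pos'],s['tool_rot'],s['wrist_force'],s['qd'].round(3))
snap('scene','scene6');snap('top','top6'); snap('wrist','wrist6'); print(r.state()['ee_pos'])
E
```

```text
[0.37202613 0.24059905 0.17212335] [-1.41095082 -0.82349657  0.83079831] [ 0.90542859  0.67729626 -0.91531582] [-0.42  -0.185 -0.362 -0.711 -0.459  0.742 -0.171]
[0.37463516 0.24643726 0.17377717]
```

View pics/wrist6.png

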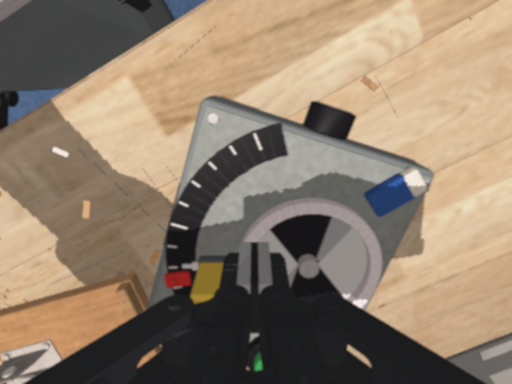

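```bash
python3 - <<'E'
from h import *
a=load('wrist6')['img'][245:300,150:215]; b=load('top6')['img'][215:255,240:290]; c=load('scene6')['img'][215:255,205:260]
f=lambda i,s:cv2.cvtColor(cv2.resize(i,None,fx=s,fy=s,interpolation=cv2.INTER_CUBIC),cv2.COLOR_RGB2BGR)
cv2.imwrite('pics/w6z.png',f(a,10)); cv2.imwrite('pics/s6z.png',f(c,12)); 
E
```

```text
(no output)
```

View pics/w6z.png

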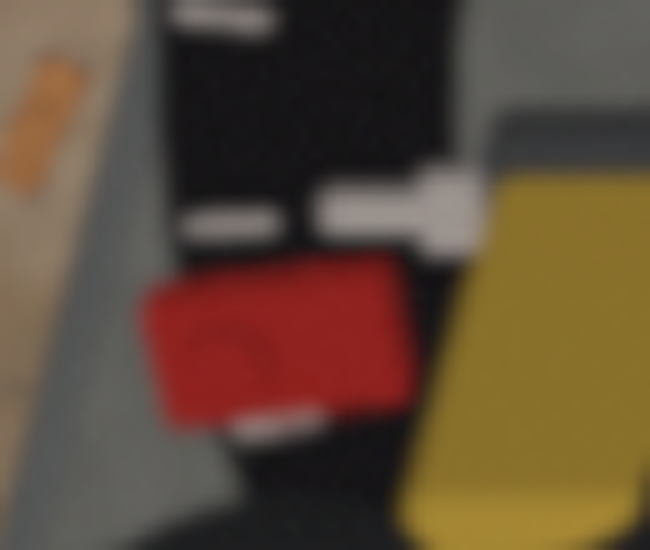

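View pics/s6z.png

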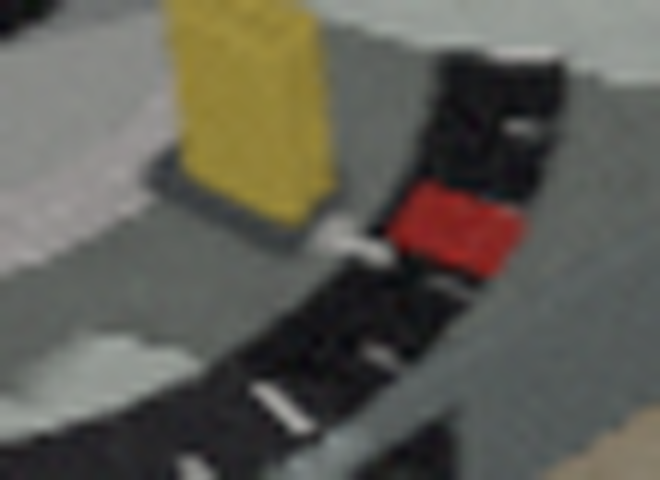

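```bash
python3 - <<'E'
from az import *
d=load('wrist6'); q=lambda x,y:(150+(x+.5)/10-.5,245+(y+.5)/10-.5)
for n,p,z in [('tip',(315,213),.068),('pbase',(415,211),.068),('mark c',(281,342),.069),('mk in',(408,333),.069),('mk out',(155,360),.069),('c1',(143,293),.069),('c2',(400,255),.069),('c3',(415,408),.069),('c4',(172,428),.069)]: print(n,az(d,q(*p),z))
d=load('scene6'); q=lambda x,y:(205+(x+.5)/12-.5,215+(y+.5)/12-.5)
for n,p,z in [('tip',(390,255),.068),('mark c',(457,232),.069)]: print(n,az(d,q(*p),z))
E
```

```text
tip (array([0.4054, 0.1622, 0.068 ]), np.float64(0.1092), np.float64(240.31))
pbase (array([0.4094, 0.1697, 0.068 ]), np.float64(0.1007), np.float64(240.15))
mark c (array([0.4143, 0.1533, 0.069 ]), np.float64(0.1132), np.float64(246.44))
mk in (array([0.4188, 0.1632, 0.069 ]), np.float64(0.1022), np.float64(246.55))
mk out (array([0.4105, 0.1429, 0.069 ]), np.float64(0.1242), np.float64(246.76))
c1 (array([0.4044, 0.1457, 0.069 ]), np.float64(0.1242), np.float64(243.68))
c2 (array([0.412 , 0.1668, 0.069 ]), np.float64(0.102), np.float64(242.23))
c3 (array([0.4255, 0.1598, 0.069 ]), np.float64(0.103), np.float64(250.73))
c4 (array([0.4169, 0.1404, 0.069 ]), np.float64(0.1242), np.float64(249.95))
tip (array([0.4083, 0.1611, 0.068 ]), np.float64(0.1087), np.float64(241.89))
mark c (array([0.4137, 0.1492, 0.069 ]), np.float64(0.1171), np.float64(246.96))
```

Emit:
{"api": "step_arm", "payload": {
  "steps": [
    {"fingers": 0, "translation": [0.006, -0.035, -0.04], "turn": [0, 0, 0.02]},
    {"fingers": 0, "translation": [0.012, -0.0385, -0.075], "turn": [0, 0, 0.05]},
    {"fingers": 0, "translation": [0.015, -0.041, -0.08], "turn": [0, 0, 0.08]},
    {"fingers": 0, "translation": [0.022, -0.0445, -0.08], "turn": [0, 0, 0.08]},
    {"fingers": 0, "translation": [0.03, -0.0485, -0.08], "turn": [0, 0, 0.08]},
    {"fingers": 0, "translation": [0.035, -0.0515, -0.08], "turn": [0, 0, 0.08]},
    {"fingers": 0, "translation": [0.035, -0.0515, -0.08], "turn": [0, 0, 0.08]},
    {"fingers": 0, "translation": [0.035, -0.0515, -0.08], "turn": [0, 0, 0.08]},
    {"fingers": 0, "translation": [0.025, -0.0465, -0.08], "turn": [0, 0, 0.08]},
    {"fingers": 0, "translation": [0.015, -0.0415, -0.08], "turn": [0, 0, 0.08]}
  ]
}}

```text
time_s: 7.7
ee_pos: [0.3887, 0.2022, 0.0914]
tool_rot: [-1.381, -0.889, 0.889]
wrist_force: [-0.6, 0.2, -0.0]
opening: 0.0002
```

Emit:
{"api": "step_arm", "payload": {
  "steps": [
    {"fingers": 0, "translation": [-0.005, 0.003, 0.03], "turn": [0, 0, -0.1]},
    {"fingers": 0, "translation": [-0.005, 0.003, 0.06], "turn": [0, 0, -0.2]},
    {"fingers": 0, "translation": [-0.005, 0.0, 0.1], "turn": [0, 0, -0.3]},
    {"fingers": 0, "translation": [-0.003, -0.003, 0.13], "turn": [0, 0, -0.4]},
    {"fingers": 0, "translation": [0.0, -0.007, 0.16], "turn": [0, 0, -0.5]},
    {"fingers": 0, "translation": [0.0, -0.007, 0.16], "turn": [0, 0, -0.6]},
    {"fingers": 0, "translation": [0.0, -0.007, 0.16], "turn": [0, 0, -0.6]},
    {"fingers": 0, "translation": [0.0, -0.007, 0.16], "turn": [0, 0, -0.6]},
    {"fingers": 0, "translation": [0.0, -0.007, 0.16], "turn": [0, 0, -0.6]},
    {"fingers": 0, "translation": [0.0, -0.007, 0.16], "turn": [0, 0, -0.6]}
  ]
}}

```text
time_s: 8.7
ee_pos: [0.3889, 0.1948, 0.2507]
tool_rot: [-1.528, -0.427, 0.429]
wrist_force: [-0.3, 0.1, -0.6]
opening: 0.0003
```

```bash
python3 - <<'E'
from h import *
s=r.state(); print(s['time_s'],s['ee_pos'],s['tool_rot'],s['wrist_force'],s['qd'].round(3))
d=snap('wrist','wrist7')
snap('scene','scene7')
E
```

```text
8.7 [0.38894773 0.19475451 0.2506533 ] [-1.52796023 -0.42659865  0.42892884] [-0.2905663   0.14156302 -0.6443041 ] [ 0.004 -0.002  0.001 -0.008 -0.001  0.001 -0.005]
```

View pics/wrist7.png

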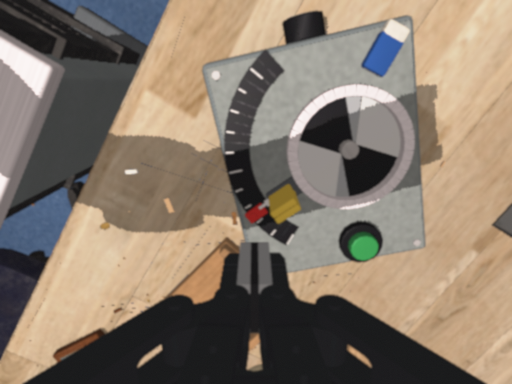

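```bash
python3 - <<'E'
from h import *
f=lambda i,s:cv2.cvtColor(cv2.resize(i,None,fx=s,fy=s,interpolation=cv2.INTER_CUBIC),cv2.COLOR_RGB2BGR)
cv2.imwrite('pics/w7z.png',f(load('wrist7')['img'][185:235,235:310],10)); cv2.imwrite('pics/w7r.png',f(load('wrist7')['img'][75:220,280:425],4))
cv2.imwrite('pics/s7z.png',f(load('scene7')['img'][215:255,205:260],12))
E
```

```text
(no output)
```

View pics/w7z.png

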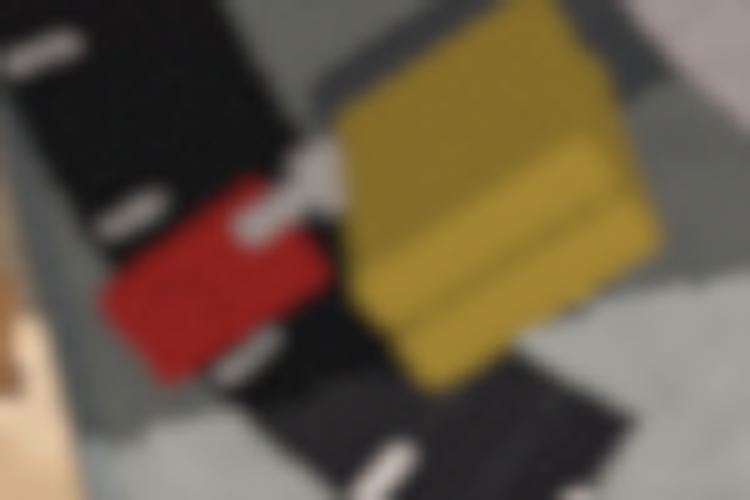

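View pics/w7r.png

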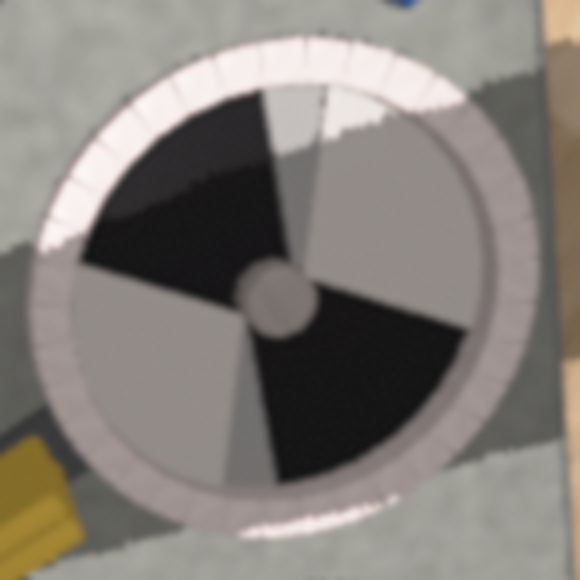

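View pics/s7z.png

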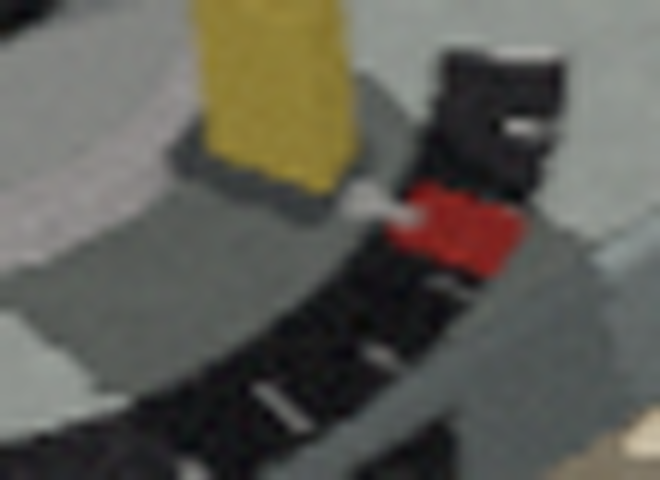

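```bash
python3 - <<'E'
from az import *
from scipy.optimize import least_squares
import az as A
d=load('wrist7')
q=lambda x,y:(280+(x+.5)/4-.5,75+(y+.5)/4-.5)
E=[(28,300),(310,36),(540,265),(300,538),(115,105),(468,110),(115,478),(470,462)]
Q=ray_at_z(d,[q(*e) for e in E],.074)[:,:2]
s=least_squares(lambda p:np.hypot(*(Q-p[:2]).T)-p[2],[.459,.258,.061]); print(s.x,(s.fun*1e3).round(2)); A.C=s.x[:2]
q=lambda x,y:(235+(x+.5)/10-.5,185+(y+.5)/10-.5)
for n,p,z in [('tip',(243,236),.068),('pmid',(285,202),.068),('c1',(255,175),.069),('c2',(333,265),.069),('c3',(170,386),.069),('c4',(102,300),.069),('in mid',(294,220),.069),('out mid',(136,343),.069)]: print(n,A.az(d,q(*p),z))
d=load('scene7'); q=lambda x,y:(205+(x+.5)/12-.5,215+(y+.5)/12-.5)
for n,p,z in [('tip',(420,218),.068),('in mid',(402,208),.069),('markc',(457,232),.069)]: print(n,A.az(d,q(*p),z))
E
```

```text
[0.45925214 0.25708707 0.0613994 ] [ 0.41  0.17 -0.68  0.07  2.17 -2.36 -2.7   2.93]
tip (array([0.4161, 0.1582, 0.068 ]), np.float64(0.1079), np.float64(246.41))
pmid (array([0.4178, 0.1637, 0.068 ]), np.float64(0.1022), np.float64(246.07))
c1 (array([0.4133, 0.1649, 0.069 ]), np.float64(0.103), np.float64(243.52))
c2 (array([0.4256, 0.1606, 0.069 ]), np.float64(0.1022), np.float64(250.76))
c3 (array([0.4182, 0.1399, 0.069 ]), np.float64(0.1241), np.float64(250.67))
c4 (array([0.407 , 0.1446, 0.069 ]), np.float64(0.124), np.float64(245.06))
in mid (array([0.4194, 0.1628, 0.069 ]), np.float64(0.1024), np.float64(247.11))
out mid (array([0.4125, 0.1423, 0.069 ]), np.float64(0.1239), np.float64(247.86))
tip (array([0.4176, 0.1566, 0.068 ]), np.float64(0.1088), np.float64(247.51))
in mid (array([0.419, 0.16 , 0.069]), np.float64(0.1051), np.float64(247.5))
markc (array([0.4137, 0.1492, 0.069 ]), np.float64(0.1171), np.float64(247.08))
```

Emit:
{"api": "step_arm", "payload": {
  "steps": [
    {"fingers": 0, "translation": [0.015, -0.025, -0.03], "turn": [0, 0, 0]},
    {"fingers": 0, "translation": [0.03, -0.05, -0.06], "turn": [0, 0, 0]},
    {"fingers": 0, "translation": [0.03, -0.05, -0.09], "turn": [0, 0, 0]},
    {"fingers": 0, "translation": [0.03, -0.05, -0.11], "turn": [0, 0, 0]},
    {"fingers": 0, "translation": [0.03, -0.05, -0.11], "turn": [0, 0, 0]},
    {"fingers": 0, "translation": [0.03, -0.05, -0.11], "turn": [0, 0, 0]},
    {"fingers": 0, "translation": [0.03, -0.05, -0.11], "turn": [0, 0, 0]},
    {"fingers": 0, "translation": [0.03, -0.05, -0.11], "turn": [0, 0, 0]},
    {"fingers": 0, "translation": [0.03, -0.05, -0.11], "turn": [0, 0, 0]},
    {"fingers": 0, "translation": [0.03, -0.05, -0.11], "turn": [0, 0, 0]}
  ]
}}

```text
time_s: 9.8
ee_pos: [0.4199, 0.1447, 0.1418]
tool_rot: [-1.529, -0.427, 0.426]
wrist_force: [0.2, 0.2, -0.1]
opening: 0.0
```

```bash
python3 - <<'E'
from h import *
s=r.state(); print(s['time_s'],s['ee_pos'],s['wrist_force'])
d=snap('wrist','wrist8')
E
```

```text
9.8 [0.41991242 0.1447142  0.14175378] [ 0.24314113  0.16166555 -0.05897571]
```

View pics/wrist8.png

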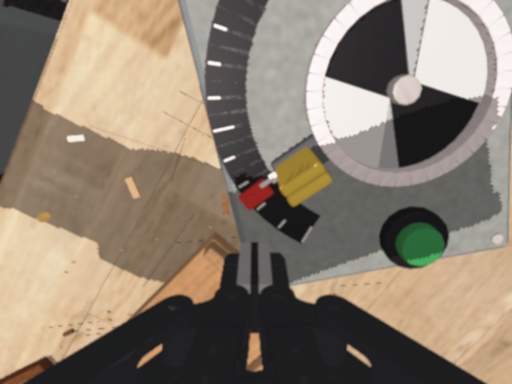

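```bash
python3 - <<'E'
from h import *
f=lambda i,s:cv2.cvtColor(cv2.resize(i,None,fx=s,fy=s,interpolation=cv2.INTER_CUBIC),cv2.COLOR_RGB2BGR)
cv2.imwrite('pics/w8z.png',f(load('wrist8')['img'][165:215,230:290],12))
E
```

```text
(no output)
```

View pics/w8z.png

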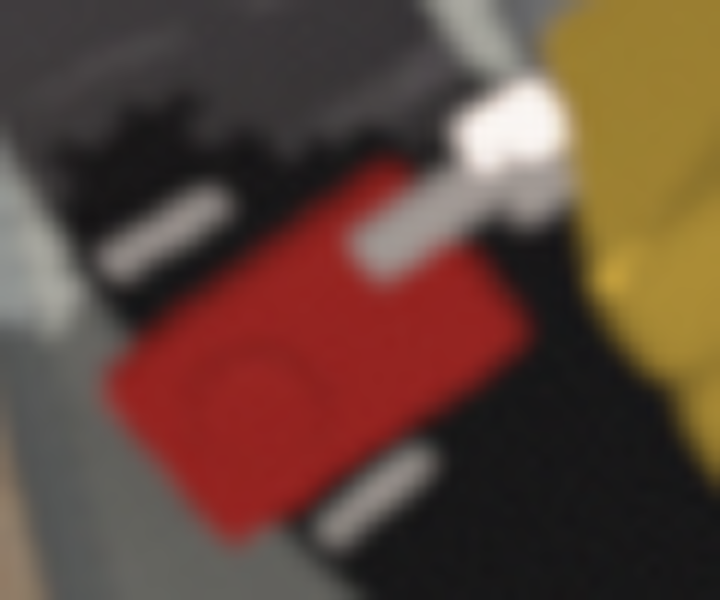

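```bash
python3 - <<'E'
from az import *
import az as A
A.C=np.array([.4593,.257])
d=load('wrist8'); img=d['img']; Rc=cv2.Rodrigues(d['rvec'])[0]; print('cam',-Rc.T@d['tvec'].ravel())
hsv=cv2.cvtColor(img,cv2.COLOR_RGB2HSV).astype(int);H,S,V=hsv[...,0],hsv[...,1],hsv[...,2]
m=((H<8)|(H>172))&(S>150); m[:165]=0;m[215:]=0;m[:,:230]=0;m[:,290:]=0
uv=np.argwhere(m)[:,::-1]; X=ray_at_z(d,uv,.069)[:,:2]-A.C
r_=np.hypot(*X.T); a=np.degrees(np.arctan2(X[:,1],X[:,0]))%360; print(m.sum(),'r',r_.min(),r_.max())
for lo in np.arange(.102,.127,.003):
    k=(r_>=lo)&(r_<lo+.003); 
    if k.sum(): print(round(lo,3),k.sum(),a[k].min().round(2),a[k].max().round(2),'mid',((a[k].min()+a[k].max())/2).round(2),'mean',a[k].mean().round(2),'w mm',(np.radians(np.ptp(a[k]))*(lo+.0015)*1e3).round(1))
m=(S<60)&(V>110)
m[:165]=0;m[215:]=0;m[:,:230]=0;m[:,290:]=0
uv=np.argwhere(m)[:,::-1]; X=ray_at_z(d,uv,.068)[:,:2]-A.C
r_=np.hypot(*X.T); a=np.degrees(np.arctan2(X[:,1],X[:,0]))%360
k=(a>240)&(a<252)&(r_<.109)&(r_>.092); 
for lo in np.arange(.092,.112,.002):
    j=k&(r_>=lo)&(r_<lo+.002)
    if j.sum(): print('ptr',round(lo,3),j.sum(),a[j].mean().round(2),a[j].min().round(2),a[j].max().round(2))
q=lambda x,y:(230+(x+.5)/12-.5,165+(y+.5)/12-.5)
for n,p,z in [('tip',(365,262),.068),('shaft',(455,210),.068),('A',(390,155),.069),('B',(530,335),.069),('C',(235,548),.069),('D',(105,385),.069)]: print(n,A.az(d,q(*p),z))
Xm=A.C+.108*np.array([np.cos(np.radians(247.4)),np.sin(np.radians(247.4))])
E
```

```text
cam [0.37659786 0.21476868 0.28277219]
571 r 0.10222295435772125 0.12434377497807961
0.102 47 243.76 251.48 mid 247.62 mean 248.57 w mm 14.0
0.105 63 243.69 251.55 mid 247.62 mean 248.23 w mm 14.6
0.108 89 243.74 251.5 mid 247.62 mean 247.63 w mm 14.8
0.111 87 243.91 251.39 mid 247.65 mean 247.6 w mm 14.7
0.114 87 244.07 251.07 mid 247.57 mean 247.53 w mm 14.1
0.117 85 244.23 251.1 mid 247.66 mean 247.65 w mm 14.2
0.12 81 244.44 250.95 mid 247.69 mean 247.64 w mm 13.8
0.123 32 245.03 250.45 mid 247.74 mean 247.67 w mm 11.8
ptr 0.092 6 242.76 241.45 243.53
ptr 0.094 41 243.81 240.85 247.16
ptr 0.096 48 244.61 240.46 248.19
ptr 0.098 31 246.02 244.0 248.28
ptr 0.1 16 246.2 244.47 247.35
ptr 0.102 16 246.31 245.38 247.33
ptr 0.104 11 246.26 245.6 246.99
ptr 0.106 10 246.14 245.51 246.87
tip (array([0.4159, 0.1579, 0.068 ]), np.float64(0.1082), np.float64(246.35))
shaft (array([0.4186, 0.1632, 0.068 ]), np.float64(0.1022), np.float64(246.57))
A (array([0.4136, 0.1643, 0.069 ]), np.float64(0.1034), np.float64(243.79))
B (array([0.426 , 0.1593, 0.069 ]), np.float64(0.1032), np.float64(251.18))
C (array([0.4184, 0.1395, 0.069 ]), np.float64(0.1244), np.float64(250.8))
D (array([0.4069, 0.1443, 0.069 ]), np.float64(0.1243), np.float64(245.08))
```

The close-up shows the pointer on the red mark but short of its middle line: about 246.3° against 247.7°, so about 1.4° is missing. I'll go back behind the tab for a final 2 mm push.

Emit:
{"api": "step_arm", "payload": {
  "steps": [
    {"fingers": 0, "translation": [-0.01, 0.01, 0.03], "turn": [0, 0, 0.12]},
    {"fingers": 0, "translation": [-0.025, 0.035, 0.03], "turn": [0, 0, 0.24]},
    {"fingers": 0, "translation": [-0.0325, 0.057, 0.02], "turn": [0, 0, 0.36]},
    {"fingers": 0, "translation": [-0.0325, 0.057, 0.0], "turn": [0, 0, 0.48]},
    {"fingers": 0, "translation": [-0.0325, 0.057, -0.02], "turn": [0, 0, 0.6]},
    {"fingers": 0, "translation": [-0.0325, 0.057, -0.04], "turn": [0, 0, 0.625]},
    {"fingers": 0, "translation": [-0.0325, 0.057, -0.05], "turn": [0, 0, 0.625]},
    {"fingers": 0, "translation": [-0.0265, 0.0545, -0.05], "turn": [0, 0, 0.625]},
    {"fingers": 0, "translation": [-0.0205, 0.052, -0.05], "turn": [0, 0, 0.625]},
    {"fingers": 0, "translation": [-0.0205, 0.052, -0.05], "turn": [0, 0, 0.625]}
  ]
}}

```text
time_s: 10.85
ee_pos: [0.401, 0.1965, 0.0921]
tool_rot: [-1.374, -0.908, 0.905]
wrist_force: [0.3, -0.0, -0.6]
opening: 0.0001
```

Emit:
{"api": "step_arm", "payload": {
  "steps": [
    {"fingers": 0, "translation": [0.004, -0.002, 0], "turn": [0, 0, 0]},
    {"fingers": 0, "translation": [0.008, -0.004, 0], "turn": [0, 0, 0]},
    {"fingers": 0, "translation": [0.0105, -0.005, 0], "turn": [0, 0, 0]},
    {"fingers": 0, "translation": [0.0125, -0.006, 0], "turn": [0, 0, 0]},
    {"fingers": 0, "translation": [0.0125, -0.006, 0], "turn": [0, 0, 0]},
    {"fingers": 0, "translation": [0.0125, -0.006, 0], "turn": [0, 0, 0]},
    {"fingers": 0, "translation": [0.0125, -0.006, 0], "turn": [0, 0, 0]},
    {"fingers": 0, "translation": [0.0065, -0.003, 0], "turn": [0, 0, 0]},
    {"fingers": 0, "translation": [-0.002, 0.001, 0], "turn": [0, 0, 0]},
    {"fingers": 0, "translation": [-0.01, 0.005, 0], "turn": [0, 0, 0]}
  ]
}}

```text
time_s: 11.85
ee_pos: [0.388, 0.2021, 0.0913]
tool_rot: [-1.373, -0.909, 0.909]
wrist_force: [0.1, 0.2, 0.9]
opening: -0.0001
```

Emit:
{"api": "step_arm", "payload": {
  "steps": [
    {"fingers": 0, "translation": [0, 0, 0.03], "turn": [0, 0, -0.1]},
    {"fingers": 0, "translation": [0, 0, 0.06], "turn": [0, 0, -0.2]},
    {"fingers": 0, "translation": [0.01, -0.02, 0.08], "turn": [0, 0, -0.3]},
    {"fingers": 0, "translation": [0.025, -0.045, 0.08], "turn": [0, 0, -0.4]},
    {"fingers": 0, "translation": [0.03, -0.057, 0.05], "turn": [0, 0, -0.5]},
    {"fingers": 0, "translation": [0.03, -0.057, 0.05], "turn": [0, 0, -0.6]},
    {"fingers": 0, "translation": [0.03, -0.057, 0.05], "turn": [0, 0, -0.625]},
    {"fingers": 0, "translation": [0.03, -0.057, 0.05], "turn": [0, 0, -0.625]},
    {"fingers": 0, "translation": [0.03, -0.057, 0.05], "turn": [0, 0, -0.625]},
    {"fingers": 0, "translation": [0.03, -0.057, 0.05], "turn": [0, 0, -0.625]}
  ]
}}

```text
time_s: 12.85
ee_pos: [0.4191, 0.1452, 0.1416]
tool_rot: [-1.528, -0.428, 0.427]
wrist_force: [0.2, -0.0, -0.7]
opening: -0.0001
```

```bash
cat > meas.py <<'E'
from az import *
import az as A, sys
A.C=np.array([.4593,.257]); fn=sys.argv[1]
s=r.state(); print(s['time_s'],s['ee_pos'],s['wrist_force'])
d=snap('wrist',fn); img=d['img']
f=lambda i,s:cv2.cvtColor(cv2.resize(i,None,fx=s,fy=s,interpolation=cv2.INTER_CUBIC),cv2.COLOR_RGB2BGR)
cv2.imwrite('pics/%sz.png'%fn,f(img[165:215,230:290],12))
hsv=cv2.cvtColor(img,cv2.COLOR_RGB2HSV).astype(int);H,S,V=hsv[...,0],hsv[...,1],hsv[...,2]
box=np.zeros(H.shape,bool); box[165:225,220:300]=1
for n,m,z,R in [('red',((H<8)|(H>172))&(S>150)&box,.069,np.arange(.102,.127,.003)),('ptr',(S<60)&(V>110)&box,.068,np.arange(.096,.112,.002))]:
    uv=np.argwhere(m)[:,::-1]; X=ray_at_z(d,uv,z)[:,:2]-A.C
    r_=np.hypot(*X.T); a=np.degrees(np.arctan2(X[:,1],X[:,0]))%360
    for lo in R:
        k=(r_>=lo)&(r_<lo+R[1]-R[0])&(a>240)&(a<256)
        if k.sum(): print(n,round(lo,3),k.sum(),a[k].min().round(2),a[k].max().round(2),'mid',((a[k].min()+a[k].max())/2).round(2),'mean',a[k].mean().round(2))
E
python3 meas.py wrist9
```

```text
12.85 [0.41912549 0.14520239 0.14161273] [ 0.21121371 -0.03769552 -0.74987476]
red 0.102 50 243.71 251.54 mid 247.63 mean 248.16
red 0.105 63 243.64 251.43 mid 247.54 mean 247.92
red 0.108 85 243.83 251.5 mid 247.66 mean 247.65
red 0.111 87 243.88 251.17 mid 247.52 mean 247.46
red 0.114 85 244.05 250.98 mid 247.52 mean 247.5
red 0.117 86 244.1 251.05 mid 247.57 mean 247.58
red 0.12 80 244.43 250.81 mid 247.62 mean 247.69
red 0.123 31 245.02 250.47 mid 247.74 mean 247.8
ptr 0.096 50 240.03 248.82 mid 244.43 mean 245.05
ptr 0.098 32 244.51 248.92 mid 246.71 mean 246.72
ptr 0.1 16 245.31 247.75 mid 246.53 mean 246.69
ptr 0.102 14 245.88 247.62 mid 246.75 mean 246.75
ptr 0.104 12 246.1 247.6 mid 246.85 mean 246.87
ptr 0.106 10 246.11 247.48 mid 246.79 mean 246.79
```

View pics/wrist9z.png

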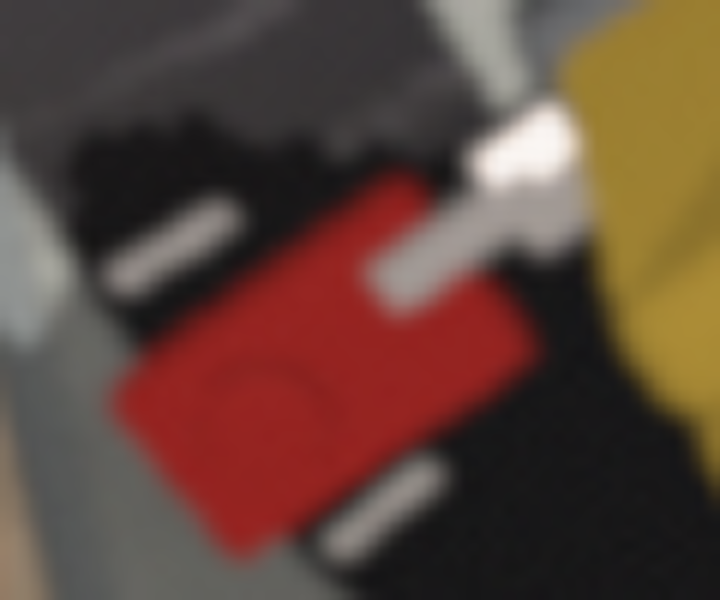

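The pointer has moved to 246.8°. Camera parallax may bias the mark edge, because its side wall could be showing. I'll look again with the camera tangentially above the mark.

Emit:
{"api": "step_arm", "payload": {
  "steps": [
    {"fingers": 0, "translation": [0.02, -0.008, 0], "turn": [0, 0, 0]},
    {"fingers": 0, "translation": [0.04, -0.016, 0], "turn": [0, 0, 0]},
    {"fingers": 0, "translation": [0.055, -0.023, 0], "turn": [0, 0, 0]},
    {"fingers": 0, "translation": [0.055, -0.023, 0], "turn": [0, 0, 0]},
    {"fingers": 0, "translation": [0.055, -0.023, 0], "turn": [0, 0, 0]},
    {"fingers": 0, "translation": [0.055, -0.023, 0], "turn": [0, 0, 0]},
    {"fingers": 0, "translation": [0.055, -0.023, 0], "turn": [0, 0, 0]},
    {"fingers": 0, "translation": [0.055, -0.023, 0], "turn": [0, 0, 0]},
    {"fingers": 0, "translation": [0.055, -0.023, 0], "turn": [0, 0, 0]},
    {"fingers": 0, "translation": [0.055, -0.023, 0], "turn": [0, 0, 0]}
  ]
}}

```text
time_s: 13.9
ee_pos: [0.474, 0.1218, 0.1413]
tool_rot: [-1.528, -0.427, 0.426]
wrist_force: [0.1, 1.1, -0.4]
opening: -0.0002
```

```bash
sed -i 's/^box=.*/Xm=np.array([.418,.157,.068]); c0=proj(d,Xm)[0].astype(int); print("mark px",c0); Rc=cv2.Rodrigues(np.array(d["rvec"],float))[0]; print("cam",-Rc.T@np.array(d["tvec"],float).ravel())\nbox=np.zeros(H.shape,bool); box[c0[1]-32:c0[1]+32,c0[0]-40:c0[0]+40]=1\ncv2.imwrite("pics\/%sz.png"%fn,f(img[c0[1]-25:c0[1]+25,c0[0]-30:c0[0]+30],12))/' meas.py; python3 meas.py wrist10
```

```text
13.9 [0.47401225 0.12177453 0.14133308] [ 0.08104912  1.14889514 -0.35044575]
mark px [208 117]
cam [0.43079049 0.19180979 0.28237852]
red 0.102 48 245.15 251.85 mid 248.5 mean 249.42
red 0.105 66 245.04 251.95 mid 248.5 mean 249.27
red 0.108 91 245.08 251.98 mid 248.53 mean 248.66
red 0.111 97 245.26 251.65 mid 248.46 mean 248.45
red 0.114 96 245.33 251.71 mid 248.52 mean 248.52
red 0.117 98 245.37 251.61 mid 248.49 mean 248.46
red 0.12 94 245.57 251.63 mid 248.6 mean 248.5
red 0.123 40 245.76 251.1 mid 248.43 mean 248.46
ptr 0.096 17 240.32 255.79 mid 248.06 mean 248.75
ptr 0.098 28 244.75 248.97 mid 246.86 mean 247.03
ptr 0.1 27 245.03 248.48 mid 246.75 mean 246.93
ptr 0.102 21 245.93 248.17 mid 247.05 mean 247.07
ptr 0.104 15 246.34 247.86 mid 247.1 mean 247.09
ptr 0.106 14 246.35 247.72 mid 247.03 mean 247.03
ptr 0.108 2 246.87 247.32 mid 247.09 mean 247.09
```

View pics/wrist10z.png

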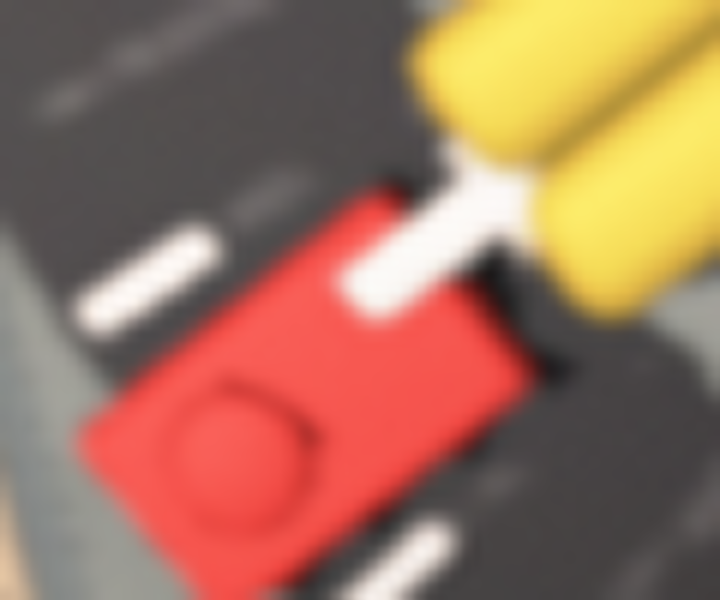

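View pics/wrist10.png

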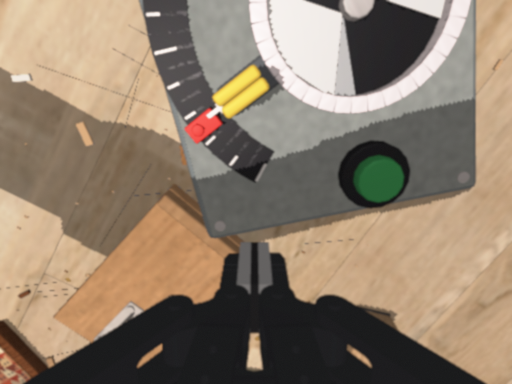

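Without the parallax the mark's middle is at 248.5° and the pointer at 247.05°, so another 1.45° (2 mm at the tab) is needed.

Emit:
{"api": "step_arm", "payload": {
  "steps": [
    {"fingers": 0, "translation": [-0.02, 0.02, 0.03], "turn": [0, 0, 0.12]},
    {"fingers": 0, "translation": [-0.05, 0.045, 0.03], "turn": [0, 0, 0.24]},
    {"fingers": 0, "translation": [-0.08, 0.075, 0.025], "turn": [0, 0, 0.36]},
    {"fingers": 0, "translation": [-0.084, 0.0785, 0.0], "turn": [0, 0, 0.48]},
    {"fingers": 0, "translation": [-0.084, 0.0785, -0.02], "turn": [0, 0, 0.6]},
    {"fingers": 0, "translation": [-0.084, 0.0785, -0.04], "turn": [0, 0, 0.65]},
    {"fingers": 0, "translation": [-0.084, 0.0785, -0.05], "turn": [0, 0, 0.65]},
    {"fingers": 0, "translation": [-0.079, 0.076, -0.05], "turn": [0, 0, 0.65]},
    {"fingers": 0, "translation": [-0.073, 0.0735, -0.05], "turn": [0, 0, 0.65]},
    {"fingers": 0, "translation": [-0.073, 0.0735, -0.05], "turn": [0, 0, 0.65]}
  ]
}}

```text
time_s: 14.95
ee_pos: [0.403, 0.195, 0.0921]
tool_rot: [-1.366, -0.927, 0.924]
wrist_force: [0.1, 0.9, -0.8]
opening: -0.0001
```

Emit:
{"api": "step_arm", "payload": {
  "steps": [
    {"fingers": 0, "translation": [0.004, -0.002, 0], "turn": [0, 0, 0]},
    {"fingers": 0, "translation": [0.008, -0.0035, 0], "turn": [0, 0, 0]},
    {"fingers": 0, "translation": [0.0105, -0.0045, 0], "turn": [0, 0, 0]},
    {"fingers": 0, "translation": [0.0125, -0.0053, 0], "turn": [0, 0, 0]},
    {"fingers": 0, "translation": [0.0125, -0.0053, 0], "turn": [0, 0, 0]},
    {"fingers": 0, "translation": [0.0125, -0.0053, 0], "turn": [0, 0, 0]},
    {"fingers": 0, "translation": [0.0125, -0.0053, 0], "turn": [0, 0, 0]},
    {"fingers": 0, "translation": [0.0065, -0.0025, 0], "turn": [0, 0, 0]},
    {"fingers": 0, "translation": [-0.002, 0.001, 0], "turn": [0, 0, 0]},
    {"fingers": 0, "translation": [-0.01, 0.005, 0], "turn": [0, 0, 0]}
  ]
}}

```text
time_s: 15.95
ee_pos: [0.39, 0.2005, 0.0913]
tool_rot: [-1.364, -0.927, 0.928]
wrist_force: [0.2, -0.3, -0.3]
opening: 0.0002
```

Emit:
{"api": "step_arm", "payload": {
  "steps": [
    {"fingers": 0, "translation": [0, 0, 0.03], "turn": [0, 0, -0.1]},
    {"fingers": 0, "translation": [0, 0, 0.06], "turn": [0, 0, -0.2]},
    {"fingers": 0, "translation": [0.02, -0.02, 0.08], "turn": [0, 0, -0.3]},
    {"fingers": 0, "translation": [0.05, -0.045, 0.08], "turn": [0, 0, -0.4]},
    {"fingers": 0, "translation": [0.075, -0.07, 0.065], "turn": [0, 0, -0.5]},
    {"fingers": 0, "translation": [0.083, -0.0785, 0.05], "turn": [0, 0, -0.6]},
    {"fingers": 0, "translation": [0.083, -0.0785, 0.05], "turn": [0, 0, -0.65]},
    {"fingers": 0, "translation": [0.083, -0.0785, 0.05], "turn": [0, 0, -0.65]},
    {"fingers": 0, "translation": [0.083, -0.0785, 0.05], "turn": [0, 0, -0.65]},
    {"fingers": 0, "translation": [0.083, -0.0785, 0.05], "turn": [0, 0, -0.65]}
  ]
}}

```text
time_s: 16.95
ee_pos: [0.4739, 0.1224, 0.1416]
tool_rot: [-1.528, -0.429, 0.428]
wrist_force: [0.3, 0.0, -0.6]
opening: -0.0001
```

```bash
python3 meas.py wrist11
```

```text
16.95 [0.47386096 0.12242083 0.14163716] [ 3.07982203e-01  1.63185415e-04 -6.47806961e-01]
mark px [208 118]
cam [0.4303932  0.19232098 0.2826545 ]
red 0.102 47 244.98 251.89 mid 248.44 mean 248.45
red 0.105 65 245.03 252.0 mid 248.51 mean 248.55
red 0.108 91 245.11 251.81 mid 248.46 mean 248.42
red 0.111 97 245.23 251.7 mid 248.46 mean 248.44
red 0.114 98 245.33 251.76 mid 248.55 mean 248.54
red 0.117 97 245.4 251.66 mid 248.53 mean 248.49
red 0.12 92 245.61 251.69 mid 248.65 mean 248.56
red 0.123 40 245.8 251.16 mid 248.48 mean 248.52
ptr 0.096 18 240.32 255.57 mid 247.95 mean 244.58
ptr 0.098 24 246.98 250.22 mid 248.6 mean 248.8
ptr 0.1 26 246.77 250.27 mid 248.52 mean 248.44
ptr 0.102 19 247.45 249.64 mid 248.55 mean 248.52
ptr 0.104 21 243.34 249.3 mid 246.32 mean 247.39
ptr 0.106 17 243.25 249.19 mid 246.22 mean 247.6
ptr 0.108 1 248.52 248.52 mid 248.52 mean 248.52
```

View pics/wrist11z.png

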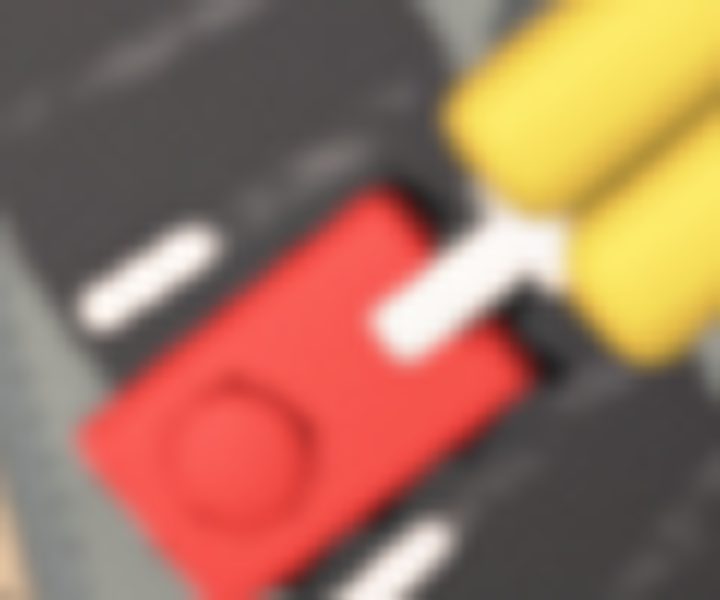

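The pointer (248.5°) now matches the mark's middle (248.5°). Next is the button.

```bash
python3 - <<'E'
from h import *
d=load('wrist11'); hsv=cv2.cvtColor(d['img'],cv2.COLOR_RGB2HSV).astype(int);H,S,V=hsv[...,0],hsv[...,1],hsv[...,2]
m=(abs(H-65)<15)&(S>100)&(V>30); m[:120]=0;m[230:]=0
v,u=np.nonzero(m); print(m.sum(),u.min(),u.max(),v.min(),v.max()); print(ray_at_z(d,[(u.mean(),v.mean())],.082))
E
```

```text
1921 352 403 156 203
[[0.527986   0.18173865 0.082     ]]
```

Emit:
{"api": "step_arm", "payload": {
  "steps": [
    {"fingers": 0, "translation": [0.005, 0, 0.03], "turn": [0, 0, 0.12]},
    {"fingers": 0, "translation": [0.02, 0.015, 0.04], "turn": [0, 0, 0.24]},
    {"fingers": 0, "translation": [0.035, 0.03, 0.04], "turn": [0, 0, 0.36]},
    {"fingers": 0, "translation": [0.05, 0.045, 0.04], "turn": [0, 0, 0.48]},
    {"fingers": 0, "translation": [0.0575, 0.059, 0.03], "turn": [0, 0, 0.6]},
    {"fingers": 0, "translation": [0.0575, 0.059, 0.01], "turn": [0, 0, 0.72]},
    {"fingers": 0, "translation": [0.0575, 0.059, -0.01], "turn": [0, 0, 0.84]},
    {"fingers": 0, "translation": [0.0575, 0.059, -0.03], "turn": [0, 0, 0.96]},
    {"fingers": 0, "translation": [0.0575, 0.059, -0.03], "turn": [0, 0, 1.02]},
    {"fingers": 0, "translation": [0.0575, 0.059, -0.03], "turn": [0, 0, 1.02]}
  ]
}}

```text
time_s: 18.0
ee_pos: [0.5312, 0.1808, 0.1108]
tool_rot: [-1.211, -1.204, 1.205]
wrist_force: [-0.7, 0.5, 0.5]
opening: -0.0002
```

```bash
python3 - <<'E'
from h import *
s=r.state(); print(s['time_s'],s['ee_pos'],s['tool_rot'],s['wrist_force'])
f=lambda i,s:cv2.cvtColor(cv2.resize(i,None,fx=s,fy=s,interpolation=cv2.INTER_CUBIC),cv2.COLOR_RGB2BGR)
d=snap('scene','scene12'); cv2.imwrite('pics/s12z.png',f(d['img'][140:290,130:300],4))
E
```

```text
18.0 [0.53116418 0.18081073 0.11079934] [-1.21077299 -1.20434098  1.20535191] [-0.68143781  0.52535875  0.50625208]
```

View pics/s12z.png

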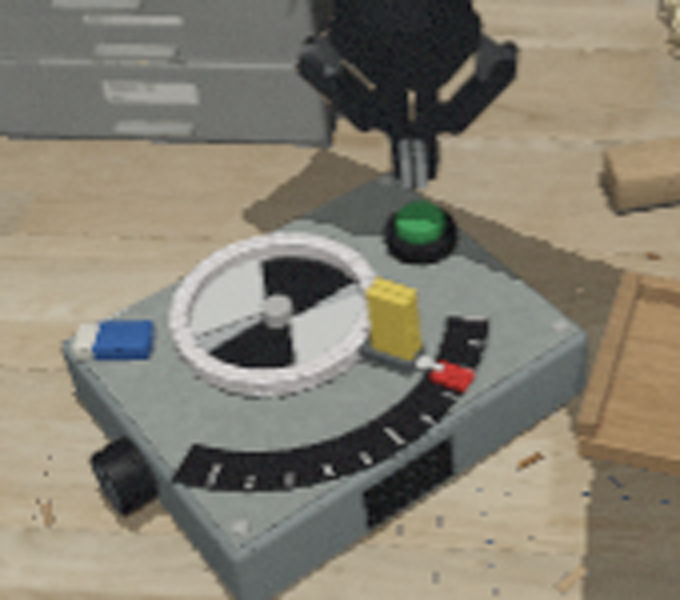

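Emit:
{"api": "step_arm", "payload": {
  "steps": [
    {"fingers": 0, "translation": [-0.001, 0, -0.015], "turn": [0, 0, 0]},
    {"fingers": 0, "translation": [-0.001, 0, -0.025], "turn": [0, 0, 0]},
    {"fingers": 0, "translation": [-0.001, 0, -0.029], "turn": [0, 0, 0]},
    {"fingers": 0, "translation": [-0.001, 0, -0.032], "turn": [0, 0, 0]},
    {"fingers": 0, "translation": [-0.001, 0, -0.034], "turn": [0, 0, 0]},
    {"fingers": 0, "translation": [-0.001, 0, -0.036], "turn": [0, 0, 0]},
    {"fingers": 0, "translation": [-0.001, 0, -0.037], "turn": [0, 0, 0]},
    {"fingers": 0, "translation": [-0.001, 0, -0.037], "turn": [0, 0, 0]},
    {"fingers": 0, "translation": [-0.001, 0, -0.037], "turn": [0, 0, 0]},
    {"fingers": 0, "translation": [-0.001, 0, -0.037], "turn": [0, 0, 0]}
  ]
}}

```text
time_s: 19.05
ee_pos: [0.5303, 0.1804, 0.0759]
tool_rot: [-1.214, -1.203, 1.206]
wrist_force: [-6.4, -5.2, 18.5]
opening: 0.0001
```

The button is on its stop: tip at 75.9 mm with 18.5 N, against the 5 N needed. Now I release it and come clear.

Emit:
{"api": "step_arm", "payload": {
  "steps": [
    {"fingers": 0, "translation": [0, 0, 0.005], "turn": [0, 0, 0]},
    {"fingers": 0, "translation": [0, 0, 0.015], "turn": [0, 0, 0]},
    {"fingers": 0, "translation": [0, 0, 0.04], "turn": [0, 0, 0]},
    {"fingers": 0, "translation": [-0.005, -0.02, 0.08], "turn": [0, 0, 0]},
    {"fingers": 0, "translation": [-0.01, -0.05, 0.11], "turn": [0, 0, 0]},
    {"fingers": 0, "translation": [-0.01, -0.09, 0.13], "turn": [0, 0, -0.1]},
    {"fingers": 0, "translation": [-0.01, -0.11, 0.13], "turn": [0, 0, -0.2]},
    {"fingers": 0, "translation": [-0.01, -0.11, 0.13], "turn": [0, 0, -0.3]},
    {"fingers": 0, "translation": [-0.01, -0.11, 0.13], "turn": [0, 0, -0.4]},
    {"fingers": 0, "translation": [-0.01, -0.11, 0.13], "turn": [0, 0, -0.5]}
  ]
}}

```text
time_s: 20.05
ee_pos: [0.5212, 0.0708, 0.205]
tool_rot: [-1.409, -0.826, 0.823]
wrist_force: [0.1, -0.1, -0.1]
opening: 0.0004
```

```bash
python3 - <<'E'
from h import *
s=r.state(); print(s['time_s'],s['ee_pos'],s['wrist_force'])
f=lambda i,s:cv2.cvtColor(cv2.resize(i,None,fx=s,fy=s,interpolation=cv2.INTER_CUBIC),cv2.COLOR_RGB2BGR)
d=snap('scene','scene13'); cv2.imwrite('pics/s13z.png',f(d['img'][140:290,130:300],4))
snap('wrist','wrist13'); d=snap('top','top13')
W=cloud(d); hsv=cv2.cvtColor(d['img'],cv2.COLOR_RGB2HSV).astype(int)
d=load('scene13');W=cloud(d); hsv=cv2.cvtColor(d['img'],cv2.COLOR_RGB2HSV).astype(int);m=(abs(hsv[...,0]-65)<15)&(hsv[...,1]>100); m[:180]=0; print('button z',np.nanpercentile(W[m][:,2],[50,90]), m.sum())
d=load('scene0');W=cloud(d); hsv=cv2.cvtColor(d['img'],cv2.COLOR_RGB2HSV).astype(int);m=(abs(hsv[...,0]-65)<15)&(hsv[...,1]>100); m[:180]=0; print('before',np.nanpercentile(W[m][:,2],[50,90]), m.sum())
E
```

```text
20.05 [0.52117946 0.07076965 0.20496322] [ 0.13571321 -0.14131705 -0.14558439]
button z [0.08112606 0.08306735] 113
before [0.0808103  0.08296429] 115
```

View pics/s13z.png

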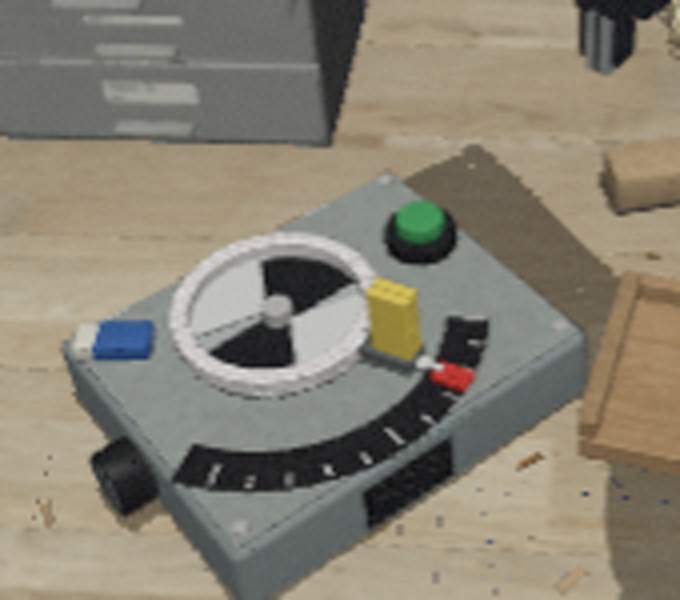

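View pics/wrist13.png

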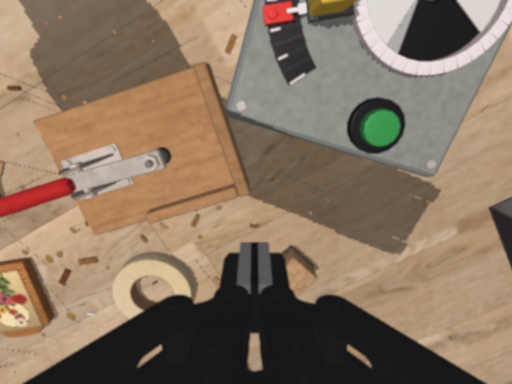

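View pics/top13.png

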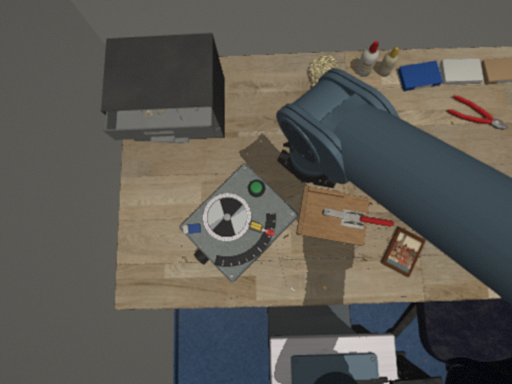

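The button has sprung back, the pointer is on the mark, the eraser and surroundings are undisturbed, and the arm is clear. I'll hand the job in.

```bash
python3 -c "
from workcell import r
print(r.sign_off()); print(r.state()['time_s'])"
```

```text
the job is handed in; nothing more can be done
None
the job is handed in; nothing more can be done
```

The damper is set on the red mark and the extractor has been started. I handed the job in at about 20 s with the arm clear and reading no contact force.

- **Damper:** I pushed the yellow tab round with closed fingers, never gripping it, with two small corrections at the end. The last close-up, taken before the button press, had the pointer and the middle of the mark both at about 248.5° round the ring, agreeing to about 0.1°. After the press I checked it only in wider views, where the pointer still sits on the mark.
- **Button:** I pressed it to its stop. The fingertips were at 75.9 mm with 18.5 N, where fully in is 76 mm and takes 5 N. It sprang back to the same height as before.
- **Surroundings:** The eraser, red mark, sanding block, tape and cabinet look unmoved in the last pictures.

**Disagreements:** Earlier views put the mark 1–2° lower than the final close-up. The slanted wrist pictures also showed the mark's side wall, and the scene camera is too coarse. I relied on the wrist view with no sideways slant, where the mark's width came out at its true 13 mm. One image taken while the arm was still settling gave a ring position a few mm off and was not used for the final setting.

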